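# Brush out the screw cups of the driving station

## Robot

A 7-joint arm with a two-finger parallel gripper is mounted at the origin on the work surface. World frame = base frame: x ahead of the robot, y to its left, z up, the work surface at z = 0. Lengths are in m, angles in rad, forces in N, time in s.
With the tool pointing down it reaches from about 0.425 to 0.875 m from the base axis. Payload 4.7 kg.
Tool frame: the origin (TCP) lies on the centre line of the jaws, within the pads' length; the fingertips stand bot.finger_overhang ahead of it and the grasp point (between the pads) lies 3 mm ahead of it (bot.finger_overhang is the distance from the TCP to the fingertips, in m); z points along the fingers, y is the line along which they close (so a half turn about z gives the same grasp; the last joint's range is limited). The gripper opens to 87 mm and grips with 3 to 60 N. Pads are 19 mm wide; open, the fingers measure 117 mm over their backs; the gripper's body (75 mm by 190 mm) begins 51 mm behind the grasp point.
Start: joints at [1.243, 0.321, -0.07, 1.45, 0.023, 1.371, -0.057], TCP at [0.218, -0.612, 0.209] pointing down, gripper open.
Joint ranges: [-2.86, 2.86], [-0.3, 2.09], [-1.38, 1.24], [0.06, 2.45], [-1.56, 4.7], [0.09, 2.05], [-2.69, 2.69]. Speed limits (rad/s): [2.57, 2.57, 3.14, 3.14, 3.14, 3.14, 3.14].

## Interface

Orientations are given as [roll, pitch, yaw] about the fixed x, y, z axes, in that order (R = Rz(yaw) Ry(pitch) Rx(roll)).
In Python, from rig import sensors, vision, finish_job, bot gives the robot as it stands.
- The arm moves only by the shell command python3 -m pendant 'ROWS'. ROWS is a JSON object of lists of equal length, an entry for each row: "angular": the turn, a rotation vector about the world's x, y, z as a fraction of full scale, a list of three; "travel": the shift along the world's x, y, z as a fraction of full scale, a list of three; "jaw": the closure, from 0 (fully open) to 1 (shut). A call has exactly 10 rows; each row shifts and turns the commanded pose from where the row before left it; what a row does not reach is not made up. Full scale, the value 1, is 20 mm for a shift and 0.15 rad for a turn. A row lasts 1/10 s, in which the tool goes at most 50 mm and 8.59 degrees, less where a joint would pass 70% of its speed; a pose out of reach is approached as far as the arm can. A call with a number of a shift or a turn outside -1 to 1 is refused whole. A call with a gripper value outside its range is refused whole. The fingers move at their own pace and stop on an object; the grip force is fixed at half the most. Time passes only in rows, so rows that do not move let the fingers close, or fill a call up. It gives the time, the measured TCP pose, the force, the opening and the grip force at its end, in the units of the state.
- sensors.read_state(): the state, without advancing time (a new reading comes with each control period).
- vision.snapshot(name): name is "scene" or "top" or "wrist"; returns a dict with "image" (480x640x3 uint8, blue, green, red), "fx", "fy", "cx", "cy" (pixels), "k1" (the pictures are not rectified: a ray, as slopes to the right and down, at radius r is drawn at 1 + k1 r^2 times it, then the intrinsics apply), "rvec" (rotation vector, rad) and "tvec" (3), from world to camera coordinates, as OpenCV has them. Camera axes: x right, y down, z forward; pixel columns grow to the right and rows downward; lengths in m; the calibration is good to about 2 mm. A picture is of the moment at which its call begins. There is no depth.
- finish_job(): hands the job in; it is judged then, once.
The state is a dict: "t": time; "joint_pos": joint angles; "joint_velocities": joint speeds; "joint_torque": joint torques, N m; "eef_pos": TCP position; "orientation": TCP orientation; "wrist_force": force on the tool from outside, world axes, zero at the start; "torque": the same for the moment, N m; "gripper_width": finger opening in m; "grasp_force": force on a finger pad.
Only numpy, scipy, OpenCV 4.12 (cv2) and the standard library are available. Lean on these libraries where they do the work, as an engineer would, in place of code of your own. Each camera call takes 0.05 s, during which the arm holds its last target. There are 200 camera calls.

## Task

The square aluminium screw cups are due for cleaning: stand every cup that is here upright on the orange pallet, setting up those that have fallen over, and scrub each one out while it stands there, going from the smallest cup to the largest so that coarse swarf is not carried into a finer cup. For each cup run the long brush down to the floor, draw it well up, run it down to the floor again and take it out; at the end stand the brush back in its holder, bristles down, and leave the clean cups upright on the pallet. Leave everything else on the bench where it is.

Things in the scene. Friction and masses are not known exactly. Their poses are not given: they have to be found in the camera images.
- cup_small: small screw cup (absent in some runs): plain aluminium, square, 44 x 44 mm outside, 72 mm high, walls 3 mm, floor 4 mm, open at one end, about 100 g. Origin: centre of the outside of its base; z runs along its axis from base to mouth (up when it stands), x and y are square to its sides. At the start it lies on its side on the bench.
- cup_medium: medium screw cup (absent in some runs): plain aluminium, square, 52 x 52 mm outside, 82 mm high, walls 3 mm, floor 4 mm, open at one end, about 140 g. Origin: centre of the outside of its base; z runs along its axis from base to mouth (up when it stands), x and y are square to its sides. At the start it stands upright on the bench.
- cup_large: large screw cup (absent in some runs): plain aluminium, square, 60 x 60 mm outside, 92 mm high, walls 3 mm, floor 4 mm, open at one end, about 180 g. Origin: centre of the outside of its base; z runs along its axis from base to mouth (up when it stands), x and y are square to its sides. At the start it lies on its side on the bench.
- pallet: orange carrier pallet for the cups, fixed, 200 mm (its x) by 320 mm (its y); flat top 20 mm above its origin, which lies under its middle at bench height; z up. Two white blocks, 12 (x) by 50 (y) mm, stand 12 mm high on the far edge, centred at x = 92, y = +-125 mm; the rest of the top is clear.
- holder: brush stand, fixed: upright round steel tube, open at the top, 41 mm outside, 35 mm inside, rim 85 mm and inner floor 6 mm above its origin, on a foot 72 mm across; origin under its centre at bench height, z up
- brush: long straight brush, 205 mm, 60 g: origin at the bristle tip, z along its axis towards the handle. Bristles z 0 to 92 mm, 33 mm across (stiff core 26 mm, 20 mm at the tip, soft outside that); wire neck to 120 mm; round pale wooden handle, 22 mm across, 120 to 205 mm. At the start it stands in the holder, bristles down, tip on the inner floor, handle out of the top.
- driver: electric screwdriver, orange and black, 210 mm long, 36 mm thick, lying flat; origin under the middle of its body; not part of the job
- tweezers: steel tweezers, 125 x 10 x 8 mm, lying flat; origin under the middle; not part of the job
- tape: roll of yellow tape lying flat, 90 mm across, 22 mm high; origin under the centre; not part of the job
- dispenser: white solvent dispenser bottle, 68 mm across, 130 mm high; origin at the centre of its underside; not part of the job
- dish: empty round steel dish, 90 mm across, 30 mm high; origin at the centre of its underside; not part of the job
- screw_jar: closed clear jar with a black lid, 60 mm across, 65 mm high; origin at the centre of its underside; not part of the job
- screwdriver: black-handled hand screwdriver, 160 mm long, lying flat; origin under the middle; not part of the job
Mind the look-alikes: they are no part of the job. What is shaped like the brush but yellow is not meant.

How it is judged:
By the outcome, as a careful person would: the job done as asked, in the order asked, and still so for the second after the job is handed in, with the robot touching nothing.
Of cup_small, cup_medium, cup_large only 2 to 3 are there at a start; the rules pass over those that are not, and their reading is None.
At some moment in a run one of cup_small, cup_medium, cup_large may be knocked a few centimetres aside while the robot is not near it.
It also fails if it takes over 210 s, if anything falls off the work surface, if the arm or the gripper's body presses on something with over 40 N, if the wrist force passes 120 N, or if a joint passes its speed limit or range.

## Working session

There is one attempt and no reset: what is moved stays moved. The work goes in short steps, Python scripts to look and compute and a shell command to move; the robot and the scene stay as the last step left them, time stands still between calls to the robot, and variables do not carry over. Pictures are saved under pics/ and viewed, at most 16 in all, crops included, and the job is handed in when it is done.

```bash
ls; mkdir -p pics
python3 - <<'E'
from rig import sensors, vision, bot
import cv2,numpy as np
s=sensors.read_state();print(s); print([a for a in dir(bot) if a[0]!='_'],bot.finger_overhang)
for n in("scene","top","wrist"):
    d=vision.snapshot(n);cv2.imwrite(f"pics/{n}0.png",d["image"]);print(n,{k:v for k,v in d.items() if k!="image"})
E
```

```text
pics
{'t': 0.0, 'joint_pos': array([ 1.24307435,  0.32182101, -0.07006125,  1.45167282,  0.02258985,
        1.37080997, -0.05688311]), 'joint_velocities': array([-0.00066275, -0.00088067, -0.00174254,  0.00159358, -0.00215072,
        0.00105194,  0.00056965]), 'joint_torque': array([-1.53342253e-04, -4.91274619e+01, -4.03958475e-01, -3.12529314e+01,
       -6.37789420e-02,  4.36821766e-02,  1.80785332e-04]), 'eef_pos': array([ 0.21762784, -0.61186522,  0.20806375]), 'orientation': array([-3.13967040e+00,  9.66241227e-05,  3.41845174e-01]), 'wrist_force': array([0.20979674, 0.39558637, 0.40990752]), 'torque': array([-0.0065062 , -0.0091383 , -0.01035992]), 'grasp_force': 0.0, 'gripper_width': 0.08681270689049356}
['Unreachable', 'finger_overhang'] 0.022
scene {'fx': 505.02735335969334, 'fy': 505.02735335969334, 'cx': 323.5556521895998, 'cy': 238.63411528183542, 'k1': 0.01328720740612191, 'rvec': array([ 2.03257536,  1.45809672, -0.53820236]), 'tvec': array([-0.1948018 , -0.35016834,  1.45386661])}
top {'fx': 596.1080468591371, 'fy': 596.1080468591371, 'cx': 321.10348291501117, 'cy': 231.62879178418964, 'k1': 0.011477607783098259, 'rvec': array([ 2.20599397, -2.18828359,  0.08078701]), 'tvec': array([0.02194329, 0.5435277 , 1.64503782])}
wrist {'fx': 371.74089269495283, 'fy': 371.74089269495283, 'cx': 316.4343097744552, 'cy': 244.7654714087379, 'k1': -0.05205093683541812, 'rvec': array([-2.38088649,  1.67935118,  0.22949325]), 'tvec': array([-0.64893737, -0.03317243,  0.39172357])}
```

View pics/scene0.png

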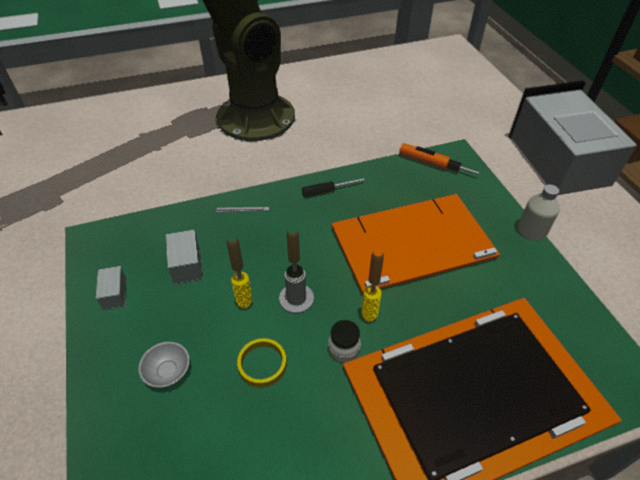

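View pics/top0.png

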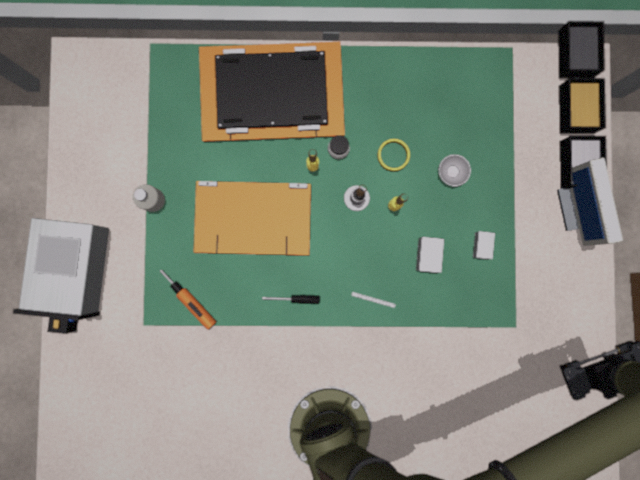

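The scene shows the brush in its holder (scene 295,270; top 357,197), with two yellow decoys at top (313,160) and (397,203). The large cup lies at top (431,254) and the small one at (485,245). There is no medium cup, and the orange pallet is at top (252,218). Next I need positions and the mouth directions.

```bash
cat > h.py <<'E'
import cv2,numpy as np
from rig import sensors, vision, bot
def K(d): return np.array([[d["fx"],0,d["cx"]],[0,d["fy"],d["cy"]],[0,0,1]]),np.array([d["k1"],0,0,0,0.])
def ray(d,px):
    k,c=K(d);R=cv2.Rodrigues(d["rvec"])[0]
    u=cv2.undistortPoints(np.array(px,float).reshape(-1,1,2),k,c).reshape(-1,2)
    return -R.T@d["tvec"],np.c_[u,np.ones(len(u))]@R
def plane(d,px,z):
    o,v=ray(d,px);return o+v*((z-o[2])/v[:,2])[:,None]
def cross(d1,p1,d2,p2):
    (o,v),(q,w)=ray(d1,p1),ray(d2,p2);out=[]
    for a,b in zip(v,w):
        s=np.linalg.lstsq(np.c_[a,-b],q-o,rcond=None)[0];out.append((o+s[0]*a+q+s[1]*b)/2)
    return np.array(out)
def proj(d,P): k,c=K(d);return cv2.projectPoints(np.array(P,float).reshape(-1,1,3),d["rvec"],np.array(d["tvec"],float),k,c)[0].reshape(-1,2)
def blobs(m,amin=60):
    n,l,s,c=cv2.connectedComponentsWithStats(m.astype(np.uint8));return [(i,s[i],c[i],l==i) for i in range(1,n) if s[i][4]>amin]
E
python3 - <<'E'
from h import *
t=vision.snapshot("top");s=vision.snapshot("scene")
a=cv2.resize(s["image"][220:320,85:215],None,fx=6,fy=5,interpolation=cv2.INTER_CUBIC)[:300]
a=cv2.resize(s["image"][225:315,85:215],(780,540),interpolation=cv2.INTER_CUBIC)[:,:,:]
b=cv2.resize(t["image"][225:280,410:505],(780,450),interpolation=cv2.INTER_CUBIC)
cv2.imwrite("pics/c1.png",cv2.resize(np.vstack([a,b]),(470,600)))
hsv=cv2.cvtColor(t["image"],cv2.COLOR_BGR2HSV)
# pallet
m=cv2.inRange(hsv,(5,120,100),(22,255,255))
for i,st,c,mm in blobs(m,1500):
    r=cv2.minAreaRect(np.argwhere(mm)[:,::-1].astype(np.float32));print(st,r);print(plane(t,cv2.boxPoints(r),.02).round(4))
m=((hsv[...,1]<60)&(hsv[...,2]>130)).astype(np.uint8);m[:,:150]=0;m[:,515:]=0;m[325:]=0;m[:45]=0
for i,st,c,mm in blobs(m,80):
    r=cv2.minAreaRect(np.argwhere(mm)[:,::-1].astype(np.float32));print(st,c.round(1),r);
    for z in(.06,.044): print(plane(t,cv2.boxPoints(r),z)[:,:2].round(4).tolist())
E
```

```text
[ 199   42  145  100 4708] ((271.2210388183594, 91.18853759765625), (94.97515869140625, 141.83815002441406), 87.95458984375)
[[ 1.0641  0.3759  0.02  ]
 [ 1.084  -0.0242  0.02  ]
 [ 0.8124 -0.0353  0.02  ]
 [ 0.7937  0.3613  0.02  ]]
[ 194  182  117   73 7887] ((252.107666015625, 217.76380920410156), (114.94760131835938, 71.09527587890625), 1.301952600479126)
[[0.4837 0.3779 0.02  ]
 [0.6816 0.3774 0.02  ]
 [0.6774 0.0574 0.02  ]
 [0.479  0.0601 0.02  ]]
[341  45 174 203 702] [472.8  85. ] ((477.3995666503906, 103.26420593261719), (265.9567565917969, 131.3972930908203), 49.42206954956055)
[[1.0578, -0.0241], [1.304, -0.3012], [0.7401, -0.7745], [0.5033, -0.4977]]
[[1.0639, -0.0249], [1.3125, -0.3047], [0.7431, -0.7827], [0.5039, -0.5031]]
[295  46  21   5  91] [305.1  48. ] ((305.0, 48.0), (4.0, 20.0), 90.0)
[[1.0534, 0.1029], [1.0541, 0.0477], [1.0429, 0.0476], [1.0422, 0.1028]]
[[1.0595, 0.1034], [1.0602, 0.0477], [1.0488, 0.0476], [1.0481, 0.1033]]
[223  49  22   5  94] [233.1  50.7] ((233.5, 51.0), (4.0, 21.0), 90.0)
[[1.0423, 0.301], [1.0431, 0.2433], [1.0319, 0.2431], [1.0311, 
[... 2069 characters left out ...]
5324, -0.2455], [0.5274, -0.3095], [0.4321, -0.3007]]
[[0.4371, -0.2398], [0.5333, -0.2484], [0.5282, -0.313], [0.432, -0.3042]]
[351 291  45  17 254] [373.  299.3] ((373.0566101074219, 299.3018798828125), (46.4278678894043, 5.49442195892334), 15.945395469665527)
[[0.3686, -0.0523], [0.3828, -0.0563], [0.3494, -0.177], [0.3352, -0.1729]]
[[0.3679, -0.0533], [0.3822, -0.0574], [0.3485, -0.1792], [0.3342, -0.1751]]
[262 296  29   5  93] [276.7 298.1] ((275.99151611328125, 298.19525146484375), (28.06044578552246, 3.4315407276153564), 2.4895529747009277)
[[0.3569, 0.1848], [0.3661, 0.1845], [0.3634, 0.1091], [0.3542, 0.1094]]
[[0.3561, 0.1862], [0.3654, 0.1859], [0.3626, 0.1097], [0.3533, 0.11]]
```

View pics/c1.png

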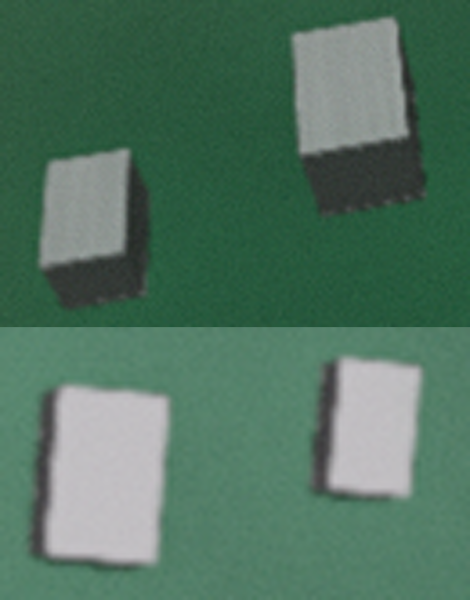

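The large cup's dark +x end face is at crop (360,180) and the small cup's at (105,285), but I can't tell base from mouth. I'll look with the wrist camera.

```bash
python3 - <<'E'
from h import *
from scipy.spatial.transform import Rotation as Ro
s=sensors.read_state();w=vision.snapshot("wrist")
R=Ro.from_euler("xyz",s["orientation"]).as_matrix();C=cv2.Rodrigues(w["rvec"])[0]
print("cam in tool",R.T@(-C.T@w["tvec"]-s["eef_pos"]));print("cam axes in tool\n",(R.T@C.T).round(3))
g=cv2.cvtColor(vision.snapshot("scene")["image"],cv2.COLOR_BGR2GRAY);print(g[252:282:3,168:204:3]);print(g[286:308:2,98:126:2])
E
python3 -m pendant '{"angular":[[0,0,-0.3],[0,0,-0.3],[0,0,-0.3],[0,0,-0.3],[0,0,-0.3],[0,0,-0.3],[0,0,-0.3],[0,0,0],[0,0,0],[0,0,0]],"travel":[[1,1,0.5],[1,1,0.5],[1,1,0.5],[1,1,0.5],[1,1,0.5],[1,1,0.5],[1,1,0.5],[1,1,0.5],[0,1,0],[0,0,0]],"jaw":[0,0,0,0,0,0,0,0,0,0]}'
```

```text
cam in tool [ 0.07245181 -0.00025364 -0.17721383]
cam axes in tool
 [[ 0.    -0.964 -0.266]
 [ 1.     0.     0.   ]
 [-0.    -0.266  0.964]]
[[153 148 153 148 147 151 149 151 146 155  53  68]
 [143 147 152 150 144 149 148 152 151 157  46  71]
 [147 144 150 147 145 147 148 146 145 152  55  63]
 [143 150 151 145 144 149 148 149 151 147  74  68]
 [137 144 155 151 140 135  94  86  52  59  53  53]
 [100  87  71  57  54  54  48  51  59  52  52  62]
 [ 64  57  57  51  53  56  56  54  57  52  55  70]
 [ 69  52  55  58  55  54  57  57  58  55  52  45]
 [ 73  57  58  55  56  58  53  54  56  53  52  51]
 [ 67  67  53  54  54  52  47  54  56  50  68  63]]
[[148 147 142 149 148 148 150 144 146 143 150  65  46  47]
 [145 144 145 149 146 147 150 143 147 150 149  60  49  45]
 [149 143 147 149 148 143 151 146 146 150 144  62  49  46]
 [143 146 148 146 143 149 150 148 151 152 141  56  45  52]
 [147 145 147 148 146 150 146 144 145 121 101  48  47  56]
 [143 144 140 120 101 101  82  60  60  57  53  48  45  58]
 [ 92  70  58  62  52  51  54  56  53  54  54  53  50  53]
 [ 54  52  55  53  55  54  53  53  55  60  55  52  48  61]
 [ 65  53  53  56  57  57  54  59  54  53  56  52  52  65]
 [ 75  58  54  57  57  57  57  55  53  51  54  54  53  69]
 [ 77  67  55  55  57  54  58  59  57  56  72  63  54  76]]
t: 1.35
eef_pos: [0.3799, -0.4295, 0.2901]
orientation: [3.142, -0.001, 0.032]
wrist_force: [0.3, -0.3, -0.0]
gripper_width: 0.0868
grasp_force: 0.0
```

```bash
python3 -m pendant '{"angular":[[0,0,0],[0,0,0],[0,0,0],[0,0,0],[0,0,0],[0,0,0],[0,0,0],[0,0,0],[0,0,0],[0,0,0]],"travel":[[1,0.4,-0.3],[1,0.4,-0.3],[1,0.4,-0.3],[1,0.4,-0.3],[1,0.4,-0.3],[1,0.4,-0.3],[1,0.4,-0.3],[1,0.4,-0.3],[1,0.4,-0.3],[1,0.4,-0.3]],"jaw":[0,0,0,0,0,0,0,0,0,0]}'
python3 - <<'E'
from h import *
w=vision.snapshot("wrist");cv2.imwrite("pics/w1.png",w["image"])
E
```

```text
t: 2.35
eef_pos: [0.5779, -0.3537, 0.2284]
orientation: [3.141, 0.001, 0.025]
wrist_force: [1.1, -0.7, -0.2]
gripper_width: 0.0869
grasp_force: 0.0
```

View pics/w1.png

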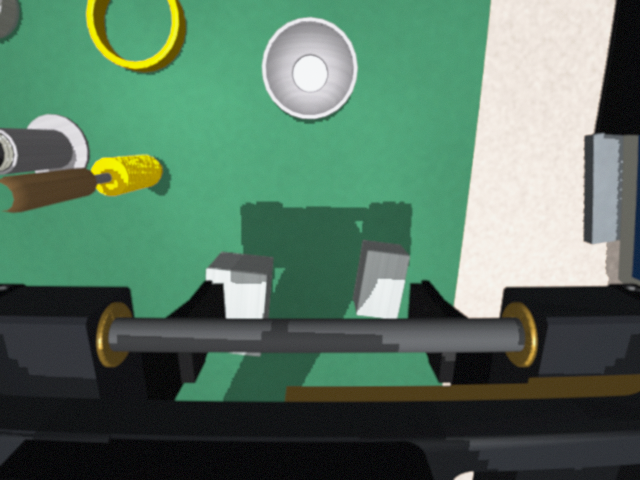

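The wrist view shows the large cup's +x face at (240,265) and the small cup's at (385,245), the latter in the gripper's shadow. I'll zoom in on both.

Run:
```python
from h import *
a=cv2.imread("pics/w1.png")
f=lambda c:np.clip(cv2.resize(c,(400,400),interpolation=cv2.INTER_CUBIC).astype(float)*1.3,0,255)
cv2.imwrite("pics/w1c.png",np.hstack([f(a[240:310,200:280]),f(a[230:310,340:420])]))
```

```text
[ WARN:0@0.300] global loadsave.cpp:1063 imwrite_ Unsupported depth image for selected encoder is fallbacked to CV_8U.
```

View pics/w1c.png

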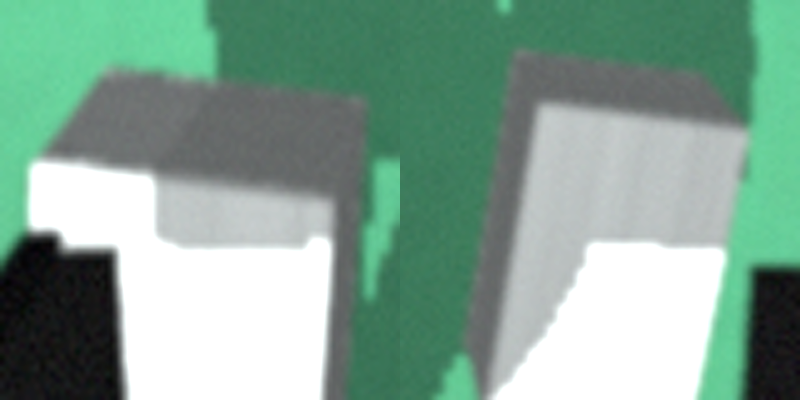

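Both +x faces are solid, so those are the bases and both mouths point towards -x. I'll turn the tool half round so the camera ends up on top when the cup is stood up, move over the large cup and test how far it tilts outward. I'll also measure heights from two views.

```bash
python3 -m pendant '{"angular":[[0,0,1],[0,0,1],[0,0,1],[0,0,1],[0,0,1],[0,0,1],[0,0,1],[0,0,1],[0,0,1],[0,0,1]],"travel":[[-0.5,0.4,0.5],[-0.5,0.4,0.5],[-0.5,0.4,0.5],[-0.5,0.4,0.5],[-0.5,0.4,0.5],[-0.5,0.4,0.5],[-0.5,0.4,0],[-0.5,0.4,0],[-0.5,0.4,0],[-0.5,0.4,0]],"jaw":[0,0,0,0,0,0,0,0,0,0]}'
python3 -m pendant '{"angular":[[0,0,1],[0,0,1],[0,0,1],[0,0,1],[0,0,1],[0,0,1],[0,0,1],[0,0,1],[0,0,1],[0,0,1]],"travel":[[-0.2,0,0],[-0.2,0,0],[-0.2,0,0],[-0.2,0,0],[-0.2,0,0],[0,0,0],[0,0,0],[0,0,0],[0,0,0],[0,0,0]],"jaw":[0,0,0,0,0,0,0,0,0,0]}'
python3 -m pendant '{"angular":[[0,-1,0],[0,-1,0],[0,-1,0],[0,-1,0],[0,0,0],[0,0,0],[0,0,0],[0,0,0],[0,0,0],[0,0,0]],"travel":[[0,0,-1],[0,0,-1],[0,0,-1],[0,0,-1],[0,0,-1],[0,0,0],[0,0,0],[0,0,0],[0,0,0],[0,0,0]],"jaw":[0,0,0,0,0,0,0,0,0,0]}'
python3 - <<'E'
from h import *
t=vision.snapshot("top");s=vision.snapshot("scene");print(sensors.read_state()["joint_pos"].round(3))
hs=cv2.cvtColor(cv2.imread("pics/scene0.png"),cv2.COLOR_BGR2HSV);ht=cv2.cvtColor(cv2.imread("pics/top0.png"),cv2.COLOR_BGR2HSV)
ms=((hs[...,1]<60)&(hs[...,2]>110));ms[:,215:]=0;ms[:,:85]=0;ms[:220]=0;ms[320:]=0
mt=((ht[...,1]<60)&(ht[...,2]>130));mt[:,515:]=0;mt[:,410:415]=0;mt[:,:415]=0;mt[:220]=0;mt[280:]=0
S=sorted([b[2] for b in blobs(ms)],key=lambda c:c[0]);T=sorted([b[2] for b in blobs(mt)],key=lambda c:-c[0]);print(S,T)
print("top-face centres",cross(t,T,s,S).round(4))
# holder rim & brush: grey/brown
brown=lambda h:(h[...,0]<20)&(h[...,1]>70)&(h[...,2]<150)
for n,h in(("top",ht),("scene",hs)):
    for b in blobs(brown(h),30): print(n,b[1],b[2].round(1))
E
```

```text
t: 3.4
eef_pos: [0.4769, -0.2734, 0.289]
orientation: [-3.141, 0.0, 1.531]
wrist_force: [-0.1, -0.1, 0.0]
gripper_width: 0.0872
grasp_force: 0.0
t: 4.4
eef_pos: [0.4573, -0.2737, 0.289]
orientation: [-3.141, -0.0, 3.031]
wrist_force: [-0.7, -0.4, 0.1]
gripper_width: 0.087
grasp_force: 0.0
t: 5.4
eef_pos: [0.459, -0.2725, 0.1912]
orientation: [3.065, 0.591, 3.006]
wrist_force: [-0.2, 0.2, -0.2]
gripper_width: 0.087
grasp_force: 0.0
[ 1.066 -0.229 -0.262  2.19  -0.655  0.842  2.619]
[array([107.8805513, 281.5712098]), array([180.93353783, 248.05521472])] [array([485.55693582, 244.54658385]), array([431.52478839, 254.07859734])]
top-face centres [[ 0.5099 -0.4241  0.0455]
 [ 0.4822 -0.2725  0.0611]]
top [320  50   9  76 134] [325.3  88.7]
top [245  53  24   2  34] [254.4  53.3]
top [270  52  26   2  34] [281.1  52.3]
top [214  54  11  76 119] [217.   90.8]
top [569  80  34  52 277] [586.7 105.2]
top [248 125  50   4  95] [272.5 126.6]
top [264 130  80   9 103] [305.8 135.6]
top [204 133  59   9  87] [233.2 138.1]
top [356 189   8   7  38] [359.5 192.4]
top [631 273   9  69 468] [636.  3
[... 230 characters left out ...]
  20 309] [423.4 158.9]
scene [432 199  11  15  38] [437.3 206.1]
scene [355 216  11  17  42] [360.9 223.9]
scene [332 225  33  68 111] [347.9 260.7]
scene [288 233  10  13  58] [293.5 238. ]
scene [227 241  12   9  41] [233.2 244.5]
scene [368 252 132  37 715] [407.3 269.3]
scene [478 312 114 150 980] [547.8 403.7]
scene [412 320  65  34 170] [447.  337.9]
scene [ 372  356   63  124 1670] [404.7 408.3]
scene [343 358  54 122 210] [367.7 417.4]
scene [541 373  11  10  40] [544.9 377.2]
scene [549 378  16  21  86] [557.2 387.5]
scene [493 420 129  60 168] [557.6 449.8]
scene [450 450  16  11  48] [456.4 454.7]
scene [431 454  19  13  89] [441.1 460.6]
scene [435 469  20  11  48] [444.  475.3]
```

Both heights agree with the text (61 and 45 mm). The arm reached an outward tilt of 0.6 rad. Next is a helper that turns a goal pose into rows.

```bash
cat >> h.py <<'E'
from scipy.spatial.transform import Rotation as Ro
def tool(m,a):
    """rotation with tool x along heading m at a=0; a>0: pointing away from m"""
    M=np.array([np.cos(m),np.sin(m),0]);Z=np.array([0,0,1.])
    z=-M*np.sin(a)-Z*np.cos(a);x=M*np.cos(a)-Z*np.sin(a);return np.c_[x,np.cross(z,x),z]
def goal(p,R=None,grasp=True):
    s=sensors.read_state();C=Ro.from_euler("xyz",s["orientation"]).as_matrix()
    R=C if R is None else R
    q=np.array(p)-(0.003*R[:,2] if grasp else 0)
    print("tcp",s["eef_pos"].round(4),"->",q.round(4),"UNITS travel",((q-s["eef_pos"])/.02).round(2),"angular",(Ro.from_matrix(R@C.T).as_rotvec()/.15).round(2))
E
python3 - <<'E'
from h import *
goal([.4633,-.2711,.031],tool(3.052,.55))
E
```

```text
tcp [ 0.4585 -0.2723  0.1906] -> [ 0.4617 -0.271   0.0336] UNITS travel [ 0.16  0.07 -7.85] angular [-0.4   0.31  0.04]
```

```bash
python3 -m pendant '{"angular":[[-0.4,0.31,0.04],[0,0,0],[0,0,0],[0,0,0],[0,0,0],[0,0,0],[0,0,0],[0,0,0],[0,0,0],[0,0,0]],"travel":[[0.16,0.07,0],[0,0,-1],[0,0,-1],[0,0,-1],[0,0,-1],[0,0,-1],[0,0,-0.5],[0,0,-0.5],[0,0,0],[0,0,0]],"jaw":[0,0,0,0,0,0,0,0,0,0]}'
python3 - <<'E'
from h import *
goal([.4633,-.2711,.031],tool(3.052,.55));print(sensors.read_state()["joint_pos"].round(3))
E
```

```text
t: 6.5
eef_pos: [0.462, -0.2698, 0.0702]
orientation: [3.14, 0.55, 3.053]
wrist_force: [-0.4, 0.0, 0.4]
gripper_width: 0.0869
grasp_force: 0.0
tcp [ 0.462  -0.2698  0.0702] -> [ 0.4617 -0.271   0.0336] UNITS travel [-0.01 -0.06 -1.83] angular [-0.01  0.   -0.01]
[ 0.788 -0.077 -0.093  2.32  -0.655  0.526  2.69 ]
```

```bash
python3 -m pendant '{"angular":[[0,1,0],[0,0.7,0],[0,0,0],[0,0,0],[0,0,0],[0,0,0],[0,0,0],[0,0,0],[0,0,0],[0,0,0]],"travel":[[0,0,0],[0,0,0],[0,0,-0.5],[0,0,-0.5],[0,0,-0.4],[0,0,-0.4],[0,0,0],[0,0,0],[0,0,0],[0,0,0]],"jaw":[0,0,0,0,0,0,0,0,0,0]}'
python3 - <<'E'
from h import *
goal([.4633,-.2711,.031],tool(3.052,.3));print(sensors.read_state()["joint_pos"].round(3))
E
```

```text
t: 7.5
eef_pos: [0.4626, -0.2676, 0.0336]
orientation: [-3.133, 0.353, 3.063]
wrist_force: [0.1, 0.3, 0.7]
gripper_width: 0.0867
grasp_force: 0.0
tcp [ 0.4626 -0.2676  0.0336] -> [ 0.4624 -0.271   0.0339] UNITS travel [-0.01 -0.17  0.01] angular [ 0.08  0.35 -0.05]
[ 0.776  0.048 -0.188  2.209 -0.279  0.589  2.29 ]
```

```bash
python3 -m pendant '{"angular":[[0,0,0],[0,0,0],[0,0,0],[0,0,0],[0,0,0],[0,0,0],[0,0,0],[0,0,0],[0,0,0],[0,0,0]],"travel":[[0,-0.17,0],[0,0,0],[0,0,0],[0,0,0],[0,0,0],[0,0,0],[0,0,0],[0,0,0],[0,0,0],[0,0,0.5]],"jaw":[0,0,1,1,1,1,1,1,1,1]}'
python3 -m pendant '{"angular":[[0,0,0],[0,0,0],[0,0,0],[0,0,0],[0,0,0],[0,0,0],[0,0,0],[0,0,0],[0,0,0],[0,0,0]],"travel":[[0,0,1],[0,0,1],[0,0,1],[0,0,1],[0,0,1],[0,0,1],[0,0,1],[0,0,1],[0,0,1],[0,0,1]],"jaw":[1,1,1,1,1,1,1,1,1,1]}'
python3 - <<'E'
from h import *
print(sensors.read_state()["joint_pos"].round(3))
E
```

```text
t: 8.5
eef_pos: [0.4607, -0.2696, 0.0415]
orientation: [-3.136, 0.349, 3.062]
wrist_force: [-1.2, 0.5, -2.4]
gripper_width: 0.0596
grasp_force: 30.0
t: 9.5
eef_pos: [0.4616, -0.2705, 0.244]
orientation: [-3.133, 0.351, 3.063]
wrist_force: [-0.1, -0.2, -1.8]
gripper_width: 0.0599
grasp_force: 30.0
[ 0.793 -0.175 -0.173  1.955 -0.23   1.061  2.192]
```

```bash
python3 -m pendant '{"angular":[[0,0,-0.5],[0,0,-0.5],[0,0,-0.5],[0,0,-0.5],[0,0,-0.5],[0,0,-0.5],[0,0,-0.5],[0,0,-0.5],[0,0,-0.5],[0,0,-0.5]],"travel":[[0.1,1,0.4],[0.1,1,0.4],[0.1,1,0.4],[0.1,1,0.4],[0.1,1,0.4],[0.1,1,0.4],[0.1,1,0.4],[0.1,1,0.4],[0.1,1,0.4],[0.1,1,0.4]],"jaw":[1,1,1,1,1,1,1,1,1,1]}'
python3 -m pendant '{"angular":[[0,0,-0.5],[0,0,-0.5],[0,0,-0.5],[0,0,-0.5],[0,0,-0.5],[0,0,-0.5],[0,0,-0.5],[0,0,-0.5],[0,0,-0.5],[0,0,-0.5]],"travel":[[0.3,1,0],[0.3,1,0],[0.3,1,0],[0.3,1,0],[0.3,1,0],[0.3,1,0],[0.3,1,0],[0.3,1,0],[0.3,1,0],[0.3,1,0]],"jaw":[1,1,1,1,1,1,1,1,1,1]}'
python3 -m pendant '{"angular":[[1,0,0],[1,0,0],[1,0,0],[1,0,0],[1,0,0],[0,0,0],[0,0,0],[0,0,0],[0,0,0],[0,0,0]],"travel":[[0,0,0],[0,0,0],[0,0,0],[0,0,0],[0,0,0],[0,0,0],[0,0,0],[0,0,0],[0,0,0],[0,0,0]],"jaw":[1,1,1,1,1,1,1,1,1,1]}'
python3 - <<'E'
from h import *
print(sensors.read_state()["joint_pos"].round(3))
E
```

```text
t: 10.5
eef_pos: [0.4808, -0.0762, 0.3208]
orientation: [-3.133, 0.351, 2.337]
wrist_force: [-0.8, 0.4, -2.3]
gripper_width: 0.0596
grasp_force: 30.0
t: 11.5
eef_pos: [0.5415, 0.1232, 0.3205]
orientation: [-3.134, 0.351, 1.586]
wrist_force: [0.8, -0.4, -1.4]
gripper_width: 0.0597
grasp_force: 30.0
t: 12.5
eef_pos: [0.5411, 0.1242, 0.3207]
orientation: [3.135, -0.398, 1.594]
wrist_force: [-0.0, 0.2, -1.7]
gripper_width: 0.0596
grasp_force: 30.0
[ 0.618  0.104 -0.67   1.569 -0.335  1.478  0.002]
```

```bash
python3 -m pendant '{"angular":[[1,0,0],[1,0,0],[1,0,0],[1,0,0],[1,0,0],[0.5,0,0],[0,0,0],[0,0,0],[0,0,0],[0,0,0]],"travel":[[0,0.8,0],[0,0.8,0],[0,0.8,0],[0,0.8,0],[0,0.8,0],[0,0.8,0],[0,0.8,0],[0,0.8,0],[0,0.8,0],[0,0,0]],"jaw":[1,1,1,1,1,1,1,1,1,1]}'
python3 - <<'E'
from h import *
s=vision.snapshot("scene");cv2.imwrite("pics/s2.png",s["image"])
print(sensors.read_state()["joint_pos"].round(3))
goal([.545,.31,.086],tool(1.571,.35-1.5708))
E
```

```text
t: 13.5
eef_pos: [0.5396, 0.2708, 0.3221]
orientation: [3.083, -1.222, 1.64]
wrist_force: [-0.1, 0.7, -1.6]
gripper_width: 0.0596
grasp_force: 30.0
[ 0.741  0.299 -0.714  1.843 -1.061  1.367  0.474]
tcp [0.5404 0.2689 0.3215] -> [0.545  0.3072 0.087 ] UNITS travel [  0.23   1.91 -11.72] angular [-0.01  0.13 -0.08]
```

View pics/s2.png

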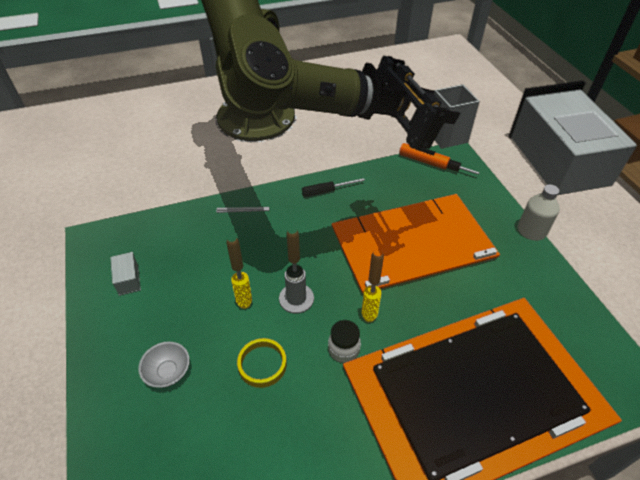

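The large cup hangs upright, mouth up at (458,100). The small cup was knocked from (108,281) to (122,272), so I'll measure it again later. Lowering the large cup now.

```bash
python3 -m pendant '{"angular":[[0,0.13,-0.08],[0,0,0],[0,0,0],[0,0,0],[0,0,0],[0,0,0],[0,0,0],[0,0,0],[0,0,0],[0,0,0]],"travel":[[0.23,1,-1],[0,0.9,-1],[0,0,-1],[0,0,-1],[0,0,-1],[0,0,-1],[0,0,-1],[0,0,-1],[0,0,-1],[0,0,-1]],"jaw":[1,1,1,1,1,1,1,1,1,1]}'
python3 - <<'E'
from h import *
print(sensors.read_state()["joint_pos"].round(3))
goal([.545,.31,.086],tool(1.571,.35-1.5708))
E
```

```text
t: 14.55
eef_pos: [0.5476, 0.3032, 0.1195]
orientation: [-3.138, -1.222, 1.561]
wrist_force: [0.6, -0.4, -1.4]
gripper_width: 0.0598
grasp_force: 30.0
[ 0.62   0.635 -0.665  1.939 -1.028  1.064  0.747]
tcp [0.5476 0.3032 0.1195] -> [0.545  0.3072 0.087 ] UNITS travel [-0.13  0.2  -1.62] angular [-0.01 -0.01  0.05]
```

```bash
python3 -m pendant '{"angular":[[0,0,0],[0,0,0],[0,0,0],[0,0,0],[0,0,0],[0,0,0],[0,0,0],[0,0,0],[0,0,0],[0,0,0]],"travel":[[0,0.2,-0.5],[0,0,-0.5],[0,0,-0.3],[0,0,-0.1],[0,0,-0.1],[0,0,0],[0,0,0],[0,0,0],[0,0,0],[0,0,0]],"jaw":[1,1,1,1,1,1,1,1,1,1]}'
python3 - <<'E'
from h import *
goal([.545,.31,.086],tool(1.571,.35-1.5708))
s=vision.snapshot("scene");cv2.imwrite("pics/s3.png",cv2.resize(s["image"][60:320,290:560],(780,600)))
E
```

```text
t: 15.55
eef_pos: [0.5461, 0.3084, 0.0904]
orientation: [-3.133, -1.224, 1.558]
wrist_force: [0.7, 0.3, -1.8]
gripper_width: 0.0597
grasp_force: 30.0
tcp [0.5461 0.3084 0.0904] -> [0.545  0.3072 0.087 ] UNITS travel [-0.05 -0.06 -0.17] angular [-0.02 -0.02  0.03]
```

View pics/s3.png

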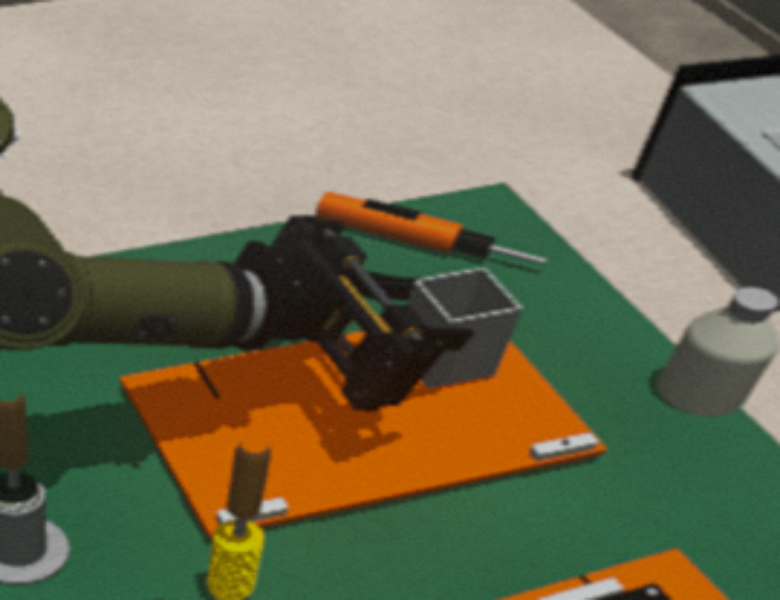

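The cup hovers just above the pallet (crop 465,380). I'll lower it in millimetre steps until it touches.

```bash
python3 -m pendant '{"angular":[[0,0,0],[0,0,0],[0,0,0],[0,0,0],[0,0,0],[0,0,0],[0,0,0],[0,0,0],[0,0,0],[0,0,0]],"travel":[[0,0,-0.05],[0,0,-0.05],[0,0,-0.05],[0,0,0],[0,0,0],[0,0,0],[0,0,0],[0,0,0],[0,0,0],[0,0,0]],"jaw":[1,1,1,1,1,1,1,1,1,1]}'
```

```text
t: 16.6
eef_pos: [0.546, 0.3084, 0.0873]
orientation: [-3.132, -1.224, 1.558]
wrist_force: [-0.3, 0.8, -2.1]
gripper_width: 0.0599
grasp_force: 30.0
```

```bash
python3 -m pendant '{"angular":[[0,0,0],[0,0,0],[0,0,0],[0,0,0],[0,0,0],[0,0,0],[0,0,0],[0,0,0],[0,0,0],[0,0,0]],"travel":[[0,0,-0.05],[0,0,-0.03],[0,0,0],[0,0,0],[0,0,0],[0,0,0],[0,0,0],[0,0,0],[0,0,0],[0,0,0]],"jaw":[1,1,1,1,1,1,1,1,1,1]}'
```

```text
t: 17.6
eef_pos: [0.546, 0.3084, 0.0857]
orientation: [-3.133, -1.224, 1.558]
wrist_force: [0.1, -0.9, -2.8]
gripper_width: 0.0599
grasp_force: 30.0
```

```bash
python3 -m pendant '{"angular":[[0,0,0],[0,0,0],[0,0,0],[0,0,0],[0,0,0],[0,0,0],[0,0,0],[0,0,0],[0,0,0],[0,0,0]],"travel":[[0,0,-0.05],[0,0,-0.05],[0,0,0],[0,0,0],[0,0,0],[0,0,0],[0,0,0],[0,0,0],[0,0,0],[0,0,0]],"jaw":[1,1,1,1,1,1,1,1,1,1]}'
```

```text
t: 18.6
eef_pos: [0.5462, 0.3086, 0.0852]
orientation: [-3.134, -1.227, 1.56]
wrist_force: [-1.5, -4.1, 5.5]
gripper_width: 0.0596
grasp_force: 30.0
```

```bash
python3 -m pendant '{"angular":[[0,0,0],[0,0,0],[0,0,0],[0,0,0],[0,0,0],[0,0,0],[0,0,0],[0,0,0],[0,0,0],[0,0,0]],"travel":[[0,0,0],[0,0,0],[0,0,0],[0,0,0],[0,-0.47,0.17],[0,-0.47,0.17],[0,-0.94,0.34],[0,-0.94,0.34],[0,-0.94,0.34],[0,-0.94,0.34]],"jaw":[0,0,0,0,0,0,0,0,0,0]}'
python3 -m pendant '{"angular":[[-1,0,0],[-1,0,0],[-1,0,0],[-1,0,0],[-1,0,0],[-1,0,0],[-1,0,0],[-1,0,0],[0,0,0],[0,0,0]],"travel":[[-0.3,-0.7,1],[-0.3,-0.7,1],[-0.3,-0.7,1],[-0.3,-1,1],[-0.3,-1,1],[-0.3,-1,1],[-0.3,-1,1],[-0.3,-1,1],[-0.3,-1,0],[0,0,0]],"jaw":[0,0,0,0,0,0,0,0,0,0]}'
cat > look.py <<'E'
from h import *
def look(tag):
    t=vision.snapshot("top");s=vision.snapshot("scene");cv2.imwrite(f"pics/{tag}t.png",t["image"]);cv2.imwrite(f"pics/{tag}s.png",s["image"]);return t,s
def grey(img,v,box):
    h=cv2.cvtColor(img,cv2.COLOR_BGR2HSV);m=(h[...,1]<60)&(h[...,2]>v);k=np.zeros_like(m);x0,y0,x1,y1=box;k[y0:y1,x0:x1]=1
    return max(blobs(m&k),key=lambda b:b[1][4])
E
python3 - <<'E'
from look import *
t,s=look("a")
T=grey(t["image"],130,(455,215,515,285));S=grey(s["image"],110,(70,230,150,300))
print(T[1],S[1],cross(t,[T[2]],s,[S[2]]).round(4))
r=cv2.minAreaRect(np.argwhere(T[3])[:,::-1].astype(np.float32));print(plane(t,cv2.boxPoints(r),.044)[:,:2].round(4).tolist())
print(plane(t,[T[2]],.044));print(sensors.read_state()["joint_pos"].round(3))
E
```

```text
t: 19.6
eef_pos: [0.5463, 0.2125, 0.1181]
orientation: [-3.133, -1.223, 1.557]
wrist_force: [0.3, 0.0, 0.3]
gripper_width: 0.0869
grasp_force: 0.0
t: 20.6
eef_pos: [0.4918, 0.0502, 0.2789]
orientation: [3.137, -0.021, 1.563]
wrist_force: [0.1, -0.0, -0.2]
gripper_width: 0.087
grasp_force: 0.0
[466 241  18  29 474] [111 252  24  31 614] [[ 0.4822 -0.3944  0.0462]]
[[0.5193, -0.3712], [0.5196, -0.418], [0.4429, -0.4173], [0.4426, -0.3707]]
[[ 0.48225093 -0.39556317  0.044     ]]
[ 0.473 -0.023 -0.596  1.703 -0.037  1.452 -0.127]
```

```bash
python3 -m pendant '{"angular":[[0,0,0.5],[0,0,0.5],[0,0,0.5],[0,0,0.5],[0,0,0.5],[0,0,0.5],[0,0,0.5],[0,0,0.5],[0,0,0.5],[0,0,0.5]],"travel":[[-0.1,-1,0],[-0.1,-1,0],[-0.1,-1,0],[-0.1,-1,0],[-0.1,-1,0],[-0.1,-1,0],[-0.1,-1,0],[-0.1,-1,0],[-0.1,-1,0],[-0.1,-1,0]],"jaw":[0,0,0,0,0,0,0,0,0,0]}'
python3 -m pendant '{"angular":[[0,0,0.5],[0,0,0.5],[0,0,0.5],[0,0,0.5],[0,0,0.5],[0,0,0.5],[0,0,0.5],[0,0,0.5],[0,0,0.5],[0,0,0.5]],"travel":[[0,-1,0],[0,-1,0],[0,-1,0],[0,-1,0],[0,-1,0],[0,-1,0],[0,-1,0],[0,-1,0],[0,-1,0],[0,-1,0]],"jaw":[0,0,0,0,0,0,0,0,0,0]}'
python3 -m pendant '{"angular":[[0,-1,0],[0,-0.3,0],[0,0,0],[0,0,0],[0,0,0],[0,0,0],[0,0,0],[0,0,0],[0,0,0],[0,0,0]],"travel":[[0,-1,0],[0,-1,-1],[0,-0.2,-1],[0,0,-1],[0,0,-1],[0,0,-1],[0,0,-1],[0,0,0],[0,0,0],[0,0,0]],"jaw":[0,0,0,0,0,0,0,0,0,0]}'
python3 - <<'E'
from look import *
goal([.466,-.3945,.027],tool(3.1416,.2));print(sensors.read_state()["joint_pos"].round(3))
t,s=look("b")
T=grey(t["image"],130,(455,215,515,285));S=grey(s["image"],110,(70,230,150,300))
print(T[1],S[1])
E
```

```text
t: 21.7
eef_pos: [0.4716, -0.1483, 0.2766]
orientation: [3.139, -0.027, 2.318]
wrist_force: [0.1, 0.1, -0.6]
gripper_width: 0.0871
grasp_force: 0.0
t: 22.7
eef_pos: [0.4717, -0.3483, 0.2763]
orientation: [3.136, -0.026, 3.068]
wrist_force: [-0.2, -0.0, 0.7]
gripper_width: 0.087
grasp_force: 0.0
t: 23.7
eef_pos: [0.4726, -0.3921, 0.1588]
orientation: [3.124, 0.172, 3.065]
wrist_force: [0.2, -0.5, 0.0]
gripper_width: 0.0869
grasp_force: 0.0
tcp [ 0.4726 -0.3921  0.1588] -> [ 0.4654 -0.3945  0.0299] UNITS travel [-0.36 -0.12 -6.44] angular [-0.12 -0.19  0.49]
[ 0.926  0.189 -0.229  1.732 -0.081  1.098  2.231]
[466 241  18   8  94] [111 261  24  23 406]
```

```bash
python3 -m pendant '{"angular":[[-0.12,-0.19,0.49],[0,0,0],[0,0,0],[0,0,0],[0,0,0],[0,0,0],[0,0,0],[0,0,0],[0,0,0],[0,0,0]],"travel":[[-0.36,-0.12,0],[0,0,-1],[0,0,-1],[0,0,-1],[0,0,-0.5],[0,0,-0.5],[0,0,0],[0,0,0],[0,0,0],[0,0,0]],"jaw":[0,0,0,0,0,0,0,0,0,0]}'
python3 - <<'E'
from look import *
goal([.466,-.3945,.027],tool(3.1416,.2));print(sensors.read_state()["joint_pos"].round(3))
E
```

```text
t: 24.8
eef_pos: [0.4653, -0.3944, 0.0787]
orientation: [-3.141, 0.201, -3.141]
wrist_force: [-1.2, 0.1, -0.1]
gripper_width: 0.0871
grasp_force: 0.0
tcp [ 0.4653 -0.3944  0.0787] -> [ 0.4654 -0.3945  0.0299] UNITS travel [ 0.   -0.   -2.44] angular [ 0.  0. -0.]
[ 0.95   0.24  -0.232  1.847 -0.099  0.913  2.354]
```

```bash
python3 -m pendant '{"angular":[[0,0,0],[0,0,0],[0,0,0],[0,0,0],[0,0,0],[0,0,0],[0,0,0],[0,0,0],[0,0,0],[0,0,0]],"travel":[[0,0,-0.6],[0,0,-0.6],[0,0,-0.6],[0,0,-0.6],[0,0,0],[0,0,0],[0,0,0],[0,0,0],[0,0,0],[0,0,0]],"jaw":[0,0,0,0,0,0,0,0,0,0]}'
python3 -m pendant '{"angular":[[0,0,0],[0,0,0],[0,0,0],[0,0,0],[0,0,0],[0,0,0],[0,0,0],[0,0,0],[0,0,0],[0,0,0]],"travel":[[0,0,0],[0,0,0],[0,0,0],[0,0,0],[0,0,0],[0,0,0],[0,0,0],[0,0,0],[0,0,0.4],[0,0,1]],"jaw":[1,1,1,1,1,1,1,1,1,1]}'
python3 - <<'E'
from look import *
print(sensors.read_state()["joint_pos"].round(3))
E
```

```text
t: 25.8
eef_pos: [0.465, -0.3941, 0.0301]
orientation: [3.141, 0.2, -3.141]
wrist_force: [-0.8, 0.2, -0.0]
gripper_width: 0.0869
grasp_force: 0.0
t: 26.8
eef_pos: [0.4632, -0.3925, 0.056]
orientation: [3.137, 0.196, 3.141]
wrist_force: [-1.2, -0.7, -1.1]
gripper_width: 0.0418
grasp_force: 30.3
[ 0.948  0.265 -0.231  1.866 -0.095  0.875  2.356]
```

```bash
python3 -m pendant '{"angular":[[0,0,0],[0,0,0],[0,0,0],[0,0,0],[0,0,0],[0,0,0],[0,0,0],[0,0,0],[0,0,0],[0,0,0]],"travel":[[0,0,1],[0,0,1],[0,0,1],[0,0,1],[0,0,1],[0,0.5,1],[0,1,1],[0,1,1],[0,1,1],[0,1,1]],"jaw":[1,1,1,1,1,1,1,1,1,1]}'
python3 -m pendant '{"angular":[[0,0,-0.5],[0,0,-0.5],[0,0,-0.5],[0,0,-0.5],[0,0,-0.5],[0,0,-0.5],[0,0,-0.5],[0,0,-0.5],[0,0,-0.5],[0,0,-0.5]],"travel":[[0.1,1,0.3],[0.1,1,0.3],[0.1,1,0.3],[0.1,1,0.3],[0.1,1,0.3],[0.1,1,0.3],[0.1,1,0.3],[0.1,1,0.3],[0.1,1,0.3],[0.1,1,0.3]],"jaw":[1,1,1,1,1,1,1,1,1,1]}'
python3 -m pendant '{"angular":[[0,0,-0.55],[0,0,-0.55],[0,0,-0.55],[0,0,-0.55],[0,0,-0.55],[0,0,-0.55],[0,0,-0.55],[0,0,-0.55],[0,0,-0.55],[0,0,-0.55]],"travel":[[0.3,1,0],[0.3,1,0],[0.3,1,0],[0.3,1,0],[0.3,1,0],[0.3,1,0],[0.3,1,0],[0.3,1,0],[0.3,1,0],[0.3,1,0]],"jaw":[1,1,1,1,1,1,1,1,1,1]}'
python3 -m pendant '{"angular":[[1,0,0],[1,0,0],[1,0,0],[1,0,0],[1,0,0],[1,0,0],[1,0,0],[1,0,0],[1,0,0],[0.2,0,0]],"travel":[[0,0.5,0],[0,0.5,0],[0,0.5,0],[0,0.5,0],[0,0.5,0],[0,0,0],[0,0,0],[0,0,0],[0,0,0],[0,0,0]],"jaw":[1,1,1,1,1,1,1,1,1,1]}'
python3 - <<'E'
from look import *
goal([.545,.165,.073],tool(1.571,.2-1.5708));print(sensors.read_state()["joint_pos"].round(3))
t,s=look("c")
cv2.imwrite("pics/s4.png",cv2.resize(s["image"][60:320,270:540],(780,600)))
E
```

```text
t: 27.8
eef_pos: [0.4645, -0.3029, 0.2588]
orientation: [3.141, 0.199, -3.141]
wrist_force: [-0.4, 0.4, -0.7]
gripper_width: 0.0421
grasp_force: 30.3
t: 28.8
eef_pos: [0.4845, -0.1027, 0.3183]
orientation: [3.141, 0.2, 2.389]
wrist_force: [-0.2, 0.2, -1.4]
gripper_width: 0.042
grasp_force: 30.3
t: 29.8
eef_pos: [0.5449, 0.0968, 0.318]
orientation: [3.141, 0.2, 1.563]
wrist_force: [-0.4, -0.7, -1.3]
gripper_width: 0.0421
grasp_force: 30.3
t: 30.8
eef_pos: [0.5447, 0.1421, 0.314]
orientation: [-3.115, -1.184, 1.539]
wrist_force: [0.2, -0.5, -2.4]
gripper_width: 0.0423
grasp_force: 30.4
tcp [0.5447 0.1421 0.314 ] -> [0.545  0.1621 0.0736] UNITS travel [  0.02   1.   -12.02] angular [ 1.25 -0.07  0.04]
[ 1.128  0.464 -0.99   1.749 -0.79   1.428  0.377]
```

View pics/s4.png

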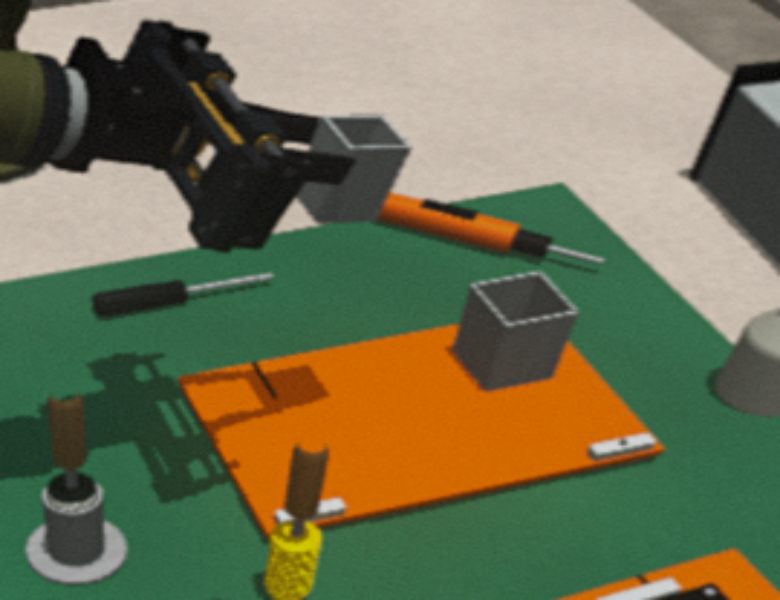

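The small cup hangs upright (crop 360,165) and the large one stands on the pallet (crop 515,330). I'll set the small one down at y=0.19, clear of the holder.

```bash
python3 -m pendant '{"angular":[[0.6,-0.03,0.02],[0.6,-0.03,0.02],[0,0,0],[0,0,0],[0,0,0],[0,0,0],[0,0,0],[0,0,0],[0,0,0],[0,0,0]],"travel":[[-0.2,1,0],[0,1,0],[0,0.2,-1],[0,0,-1],[0,0,-1],[0,0,-1],[0,0,-1],[0,0,-1],[0,0,-1],[0,0,-1]],"jaw":[1,1,1,1,1,1,1,1,1,1]}'
python3 - <<'E'
from look import *
goal([.54,.19,.075],tool(1.571,.2-1.5708));print(sensors.read_state()["joint_pos"].round(3))
E
```

```text
t: 31.9
eef_pos: [0.5418, 0.1891, 0.156]
orientation: [3.106, -1.356, 1.61]
wrist_force: [0.0, -0.1, -0.5]
gripper_width: 0.0421
grasp_force: 30.4
tcp [0.5418 0.1891 0.156 ] -> [0.54   0.1871 0.0756] UNITS travel [-0.09 -0.1  -4.02] angular [ 0.1   0.05 -0.03]
[ 1.     0.809 -0.887  1.871 -0.775  1.204  0.675]
```

```bash
python3 -m pendant '{"angular":[[0.1,0.05,-0.03],[0,0,0],[0,0,0],[0,0,0],[0,0,0],[0,0,0],[0,0,0],[0,0,0],[0,0,0],[0,0,0]],"travel":[[0,0,-0.8],[0,0,-0.8],[0,0,-0.8],[0,0,-0.8],[0,0,-0.3],[0,0,-0.1],[0,0,-0.1],[0,0,0],[0,0,0],[0,0,0]],"jaw":[1,1,1,1,1,1,1,1,1,1]}'
python3 - <<'E'
from look import *
goal([.54,.19,.075],tool(1.571,.2-1.5708))
E
```

```text
t: 32.9
eef_pos: [0.541, 0.19, 0.0841]
orientation: [-3.137, -1.375, 1.566]
wrist_force: [0.8, 0.2, -1.9]
gripper_width: 0.0422
grasp_force: 30.4
tcp [0.541  0.19   0.0841] -> [0.54   0.1871 0.0756] UNITS travel [-0.05 -0.15 -0.43] angular [-0.03 -0.01  0.  ]
```

```bash
python3 -m pendant '{"angular":[[0,0,0],[0,0,0],[0,0,0],[0,0,0],[0,0,0],[0,0,0],[0,0,0],[0,0,0],[0,0,0],[0,0,0]],"travel":[[0,0,-0.1],[0,0,-0.1],[0,0,-0.1],[0,0,-0.05],[0,0,0],[0,0,0],[0,0,0],[0,0,0],[0,0,0],[0,0,0]],"jaw":[1,1,1,1,1,1,1,1,1,1]}'
```

```text
t: 33.9
eef_pos: [0.5408, 0.19, 0.0767]
orientation: [-3.133, -1.376, 1.562]
wrist_force: [0.8, 1.1, -0.6]
gripper_width: 0.042
grasp_force: 30.4
```

```bash
python3 -m pendant '{"angular":[[0,0,0],[0,0,0],[0,0,0],[0,0,0],[0,0,0],[0,0,0],[0,0,0],[0,0,0],[0,0,0],[0,0,0]],"travel":[[0,0,-0.05],[0,0,-0.05],[0,0,0],[0,0,0],[0,0,0],[0,0,0],[0,0,0],[0,0,0],[0,0,0],[0,0,0]],"jaw":[1,1,1,1,1,1,1,1,1,1]}'
```

```text
t: 34.9
eef_pos: [0.5408, 0.19, 0.0747]
orientation: [-3.133, -1.376, 1.562]
wrist_force: [-0.7, -0.6, -0.1]
gripper_width: 0.0425
grasp_force: 30.4
```

```bash
python3 -m pendant '{"angular":[[0,0,0],[0,0,0],[0,0,0],[0,0,0],[0,0,0],[0,0,0],[0,0,0],[0,0,0],[0,0,0],[0,0,0]],"travel":[[0,0,-0.05],[0,0,-0.05],[0,0,0],[0,0,0],[0,0,0],[0,0,0],[0,0,0],[0,0,0],[0,0,0],[0,0,0]],"jaw":[1,1,1,1,1,1,1,1,1,1]}'
```

```text
t: 35.9
eef_pos: [0.5408, 0.19, 0.0727]
orientation: [-3.133, -1.376, 1.562]
wrist_force: [-0.8, 0.4, -1.6]
gripper_width: 0.042
grasp_force: 30.4
```

```bash
python3 -m pendant '{"angular":[[0,0,0],[0,0,0],[0,0,0],[0,0,0],[0,0,0],[0,0,0],[0,0,0],[0,0,0],[0,0,0],[0,0,0]],"travel":[[0,0,-0.05],[0,0,-0.03],[0,0,0],[0,0,0],[0,0,0],[0,0,0],[0,0,0],[0,0,0],[0,0,0],[0,0,0]],"jaw":[1,1,1,1,1,1,1,1,1,1]}'
```

```text
t: 36.9
eef_pos: [0.5408, 0.1901, 0.0719]
orientation: [-3.134, -1.377, 1.564]
wrist_force: [-1.5, -4.0, 5.4]
gripper_width: 0.0424
grasp_force: 30.7
```

```bash
python3 -m pendant '{"angular":[[0,0,0],[0,0,0],[0,0,0],[0,0,0],[0,0,0],[0,0,0],[0,0,0],[0,0,0],[0,0,0],[0,0,0]],"travel":[[0,0,0],[0,0,0],[0,0,0],[0,0,0],[0,-0.5,0.1],[0,-0.5,0.1],[0,-0.9,0.2],[0,-0.9,0.2],[0,0,1],[0,0,1]],"jaw":[0,0,0,0,0,0,0,0,0,0]}'
python3 -m pendant '{"angular":[[0,0,0],[0,0,0],[-1,0,0],[-1,0,0],[-1,0,0],[-1,0,0],[-1,0,0],[-1,0,0],[-1,0,0],[-1,0,0]],"travel":[[-0.3,0,1],[-0.3,0,1],[-0.5,0,1],[-0.5,0,1],[-0.5,0,1],[-0.5,0,1],[-0.5,-1,1],[-0.5,-1,1],[-0.5,-1,1],[0,-1,0]],"jaw":[0,0,0,0,0,0,0,0,0,0]}'
python3 - <<'E'
from look import *
goal([.45,0,.3],tool(1.571,0));print(sensors.read_state()["joint_pos"].round(3))
t,s=look("d")
for n,d in(("t",t),("s",s)):
    h=cv2.cvtColor(d["image"],cv2.COLOR_BGR2HSV)
    m=(h[...,0]<20)&(h[...,1]>70)&(h[...,2]<150)
    for b in blobs(m,20):
        if 150<b[2][1]<300: print(n,b[1],b[2].round(1))
a=cv2.resize(s["image"][100:320,220:520],(800,586));b=cv2.resize(t["image"][150:260,190:420],(800,383))
cv2.imwrite("pics/d1.png",cv2.resize(np.vstack([a,b]),(495,600)))
E
```

```text
t: 37.9
eef_pos: [0.5415, 0.1319, 0.1232]
orientation: [-3.129, -1.375, 1.555]
wrist_force: [0.1, 0.1, 0.1]
gripper_width: 0.087
grasp_force: 0.0
t: 38.9
eef_pos: [0.4597, 0.0525, 0.3069]
orientation: [3.137, -0.165, 1.567]
wrist_force: [0.2, 0.5, -1.1]
gripper_width: 0.0871
grasp_force: 0.0
tcp [0.4597 0.0525 0.3069] -> [0.45  0.    0.303] UNITS travel [-0.48 -2.62 -0.2 ] angular [-1.1   0.03  0.03]
[ 1.112 -0.172 -1.001  1.719 -0.309  1.532  0.13 ]
t [357 189   7   7  39] [359.6 192.5]
t [397 197   6   7  26] [399.2 200.8]
t [301 214   9  24  41] [302.7 224.5]
t [208 218  23  31  71] [222.  236.7]
t [253 223  16  18  34] [263.9 234.7]
t [282 237   6  18  23] [285.6 247.3]
t [307 237   3  17  28] [308.2 245.4]
s [ 614  114   26   81 1001] [631.6 150.4]
s [415 147  20   9  37] [423.8 151.4]
s [399 149  51  20 289] [423.4 159.1]
s [425 200  45  30 123] [441.8 217.7]
s [384 210  31  27 102] [396.3 225.2]
s [355 216  11  17  42] [360.9 223.9]
s [332 222  33  71 121] [345.6 255.1]
s [287 233  12  19 111] [292.8 240.8]
s [227 240  12  11  40] [232.9 244. ]
s [289 251   6  11  23] [290.7 256.1]
s [368 251 132  38 693] [406.5 269.3]
```

View pics/d1.png

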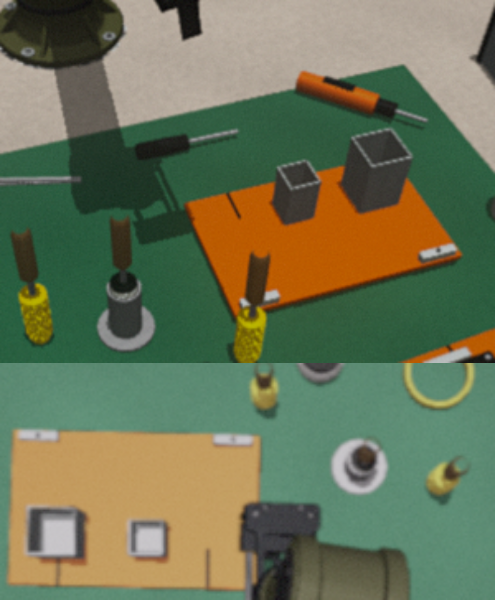

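Both cups stand on the pallet: the small one at crop (297,190) and the large one at (378,170). Next, measure the brush, holder and cup mouths.

Run:
```python
from look import *
t=vision.snapshot("top");s=vision.snapshot("scene")
def mk(d,box,lo,hi):
    h=cv2.cvtColor(d["image"],cv2.COLOR_BGR2HSV);m=cv2.inRange(h,lo,hi)>0;k=np.zeros_like(m);x0,y0,x1,y1=box;k[y0:y1,x0:x1]=1;return m&k
br=((0,50,20),(22,255,200))
for n,d,box in(("t",t,(345,180,372,205)),("s",s,(280,222,306,268))):
    m=mk(d,box,*br)
    for y in range(box[1],box[3],1 if n=="t" else 3):
        x=np.flatnonzero(m[y]);
        if len(x): print(n,y,x.min(),x.max())
# holder foot
h=cv2.cvtColor(t["image"],cv2.COLOR_BGR2HSV);m=(h[...,1]<60)&(h[...,2]>120);m[:,:335]=0;m[:,380:]=0;m[:175]=0;m[215:]=0
b=max(blobs(m),key=lambda b:b[1][4]);c,r=cv2.minEnclosingCircle(np.argwhere(b[3])[:,::-1].astype(np.float32));print("foot",c,r,plane(t,[c],.005))
# cup mouths: dark/grey non-orange inside pallet in top view
m=(h[...,1]<110);m[:,:196]=0;m[:,310:]=0;m[:188]=0;m[250:]=0
for b in blobs(m,100):
    rr=cv2.minAreaRect(np.argwhere(b[3])[:,::-1].astype(np.float32));print("cup",b[1],rr)
    for z in(.092,.112):
        p=plane(t,cv2.boxPoints(rr),z)[:,:2];print(z,p.mean(0).round(4),np.linalg.norm(p-np.roll(p,1,0),axis=1).round(4),np.degrees(np.arctan2(*(p[1]-p[0])[::-1])).round(1))
```

```text
t 189 358 359
t 190 357 360
t 191 356 362
t 192 356 363
t 193 357 363
t 194 357 363
t 195 357 363
t 196 360 362
s 234 287 297
s 237 288 297
s 240 288 297
s 243 288 297
s 246 289 297
s 249 289 298
s 252 289 298
s 255 289 298
s 258 289 298
s 261 291 296
foot (356.609375, 197.3125) 13.872293472290039 [[ 0.64172002 -0.07312604  0.005     ]]
cup [201 215  29  26 693] ((215.0, 227.5), (25.0, 28.0), 90.0)
0.092 [0.5474 0.3089] [0.0665 0.0742 0.0665 0.074 ] -89.5
0.112 [0.5461 0.3056] [0.0656 0.0732 0.0657 0.073 ] -89.5
cup [300 215  10  35 295] ((304.5, 232.0), (34.0, 9.0), 90.0)
0.092 [0.5375 0.0714] [0.0905 0.024  0.0906 0.0239] -89.5
0.112 [0.5363 0.0711] [0.0894 0.0237 0.0894 0.0236] -89.5
cup [248 222  20  18 352] ((257.5, 230.5), (17.0, 19.0), 90.0)
0.092 [0.5403 0.1962] [0.0452 0.0504 0.0452 0.0503] -89.5
0.112 [0.5391 0.1944] [0.0447 0.0498 0.0447 0.0497] -89.5
```

Run:
```python
from look import *
t=vision.snapshot("top");s=vision.snapshot("scene")
print("handle top",cross(t,[[359.8,192.6]],s,[[292.3,234.5]]),plane(t,[[359.8,192.6]],.211),plane(s,[[292.3,234.5],[293,247],[293.5,258]],.211))
# handle axis in scene: intersection of plane-rays at x of top estimate: for rows, find z where ray x = const
o,v=ray(s,[[292.3,236],[293,247],[293.5,258]])
for X in(.6417,):
    for w in v: k=(X-o[0])/w[0];print((o+k*w).round(4))
print("top cam",(-cv2.Rodrigues(t["rvec"])[0].T@t["tvec"]).round(3),"scene cam",o)
h=cv2.cvtColor(t["image"],cv2.COLOR_BGR2HSV)
# rim in top view: print gray rows across cups
g=cv2.cvtColor(t["image"],cv2.COLOR_BGR2GRAY)
print("small row",g[231,244:272],"col",g[218:244,258]);print("large row",g[228,196:236],"col",g[210:246,215])
gs=cv2.cvtColor(s["image"],cv2.COLOR_BGR2GRAY);hs=cv2.cvtColor(s["image"],cv2.COLOR_BGR2HSV)
m=(gs>110)&(hs[...,1]<70);m[:,:380]=0;m[:,475:]=0;m[:170]=0;m[235:]=0
for b in blobs(m,10):print(b[1],b[2],cv2.minAreaRect(np.argwhere(b[3])[:,::-1].astype(np.float32)))
```

```text
handle top [[ 0.63129904 -0.06884207  0.19014884]] [[ 0.6289923  -0.06603878  0.211     ]] [[ 0.64890227 -0.07448347  0.211     ]
 [ 0.67648601 -0.08142365  0.211     ]
 [ 0.69974612 -0.08747394  0.211     ]]
[ 0.6417 -0.0729  0.1987]
[ 0.6417 -0.0728  0.1686]
[ 0.6417 -0.0731  0.1371]
top cam [0.443 0.048 1.674] scene cam [ 1.21498253 -0.21527709  0.86704496]
small row [162 165 162 161 155 168 162 108 105 164 193 198 200 198 199 198 199 199
 197 199 193 163 100  91 129 162 165 163] col [161 162 161 166 156 126  96 118 151 188 197 198 199 199 199 197 196 199
 193 180 181 138  98 118 152 163]
large row [161 160 162 160 162 159 143 104  73  62  66  70  88 131 173 196 200 199
 197 197 198 197 198 200 197 198 198 194 167  97  66  66  68 105 137 158
 162 162 161 161] col [160 160 159 159 162 161 156 130  89  81 120 136 154 188 198 200 198 198
 197 200 197 196 197 199 198 196 200 199 190 136  95  96 108 140 149 152]
[457 178   6   8  13] [459.53846154 181.46153846] ((459.5800476074219, 181.44003295898438), (8.600000381469727, 1.2000000476837158), 53.13010025024414)
[406 198   5   7  11] [408.18181818 200.81818182] ((408.2307434082031, 200.8461456298828), (7.211102485656738, 1.1094003915786743), 56.3099365234375)
```

```bash
python3 -m pendant '{"angular":[[-0.55,0,0.03],[-0.55,0.03,0],[0,0,0],[0,0,0],[0,0,0],[0,0,0],[0,0,0],[0,0,0],[0,0,0],[0,0,0]],"travel":[[0.86,-0.9,0.2],[0.86,-0.9,0.2],[0.86,-0.9,0.2],[0.86,-0.9,0],[0.86,-0.9,0],[0.86,-0.9,0],[0.86,-0.9,0],[0.86,-0.9,0],[0.86,-0.9,0],[0.86,-0.9,0]],"jaw":[0,0,0,0,0,0,0,0,0,0]}'
python3 -m pendant '{"angular":[[0,0,0],[0,0,0],[0,0,0],[0,0,0],[0,0,0],[0,0,0],[0,0,0],[0,0,0],[0,0,0],[0,0,0]],"travel":[[0,-1,0],[0,-0.7,0],[0,0,0],[0,0,0],[0,0,0],[0,0,0],[0,0,0],[0,0,0],[0,0,0],[0,0,0]],"jaw":[0,0,0,0,0,0,0,0,0,0]}'
python3 - <<'E'
from look import *
w=vision.snapshot("wrist");cv2.imwrite("pics/w2.png",w["image"]);np.save("w2.npy",{k:v for k,v in w.items() if k!="image"},allow_pickle=True)
E
python3 -m pendant '{"angular":[[0,0,0],[0,0,0],[0,0,0],[0,0,0],[0,0,0],[0,0,0],[0,0,0],[0,0,0],[0,0,0],[0,0,0]],"travel":[[0,1,0],[0,1,0],[0,1,0],[0,0,0],[0,0,0],[0,0,0],[0,0,0],[0,0,0],[0,0,0],[0,0,0]],"jaw":[0,0,0,0,0,0,0,0,0,0]}'
python3 - <<'E'
from look import *
w=vision.snapshot("wrist");cv2.imwrite("pics/w3.png",w["image"]);np.save("w3.npy",{k:v for k,v in w.items() if k!="image"},allow_pickle=True)
a=cv2.imread("pics/w2.png");cv2.imwrite("pics/w23.png",cv2.resize(np.hstack([a[:340],w["image"][:340]])[:, :],None,fx=.62,fy=.62))
E
```

```text
t: 40.2
eef_pos: [0.6305, -0.1281, 0.3115]
orientation: [-3.13, -0.014, 1.572]
wrist_force: [-0.0, -0.6, 1.0]
gripper_width: 0.0869
grasp_force: 0.0
t: 41.2
eef_pos: [0.6308, -0.1599, 0.3151]
orientation: [-3.136, -0.011, 1.573]
wrist_force: [-0.8, 0.1, 0.3]
gripper_width: 0.0866
grasp_force: 0.0
t: 42.25
eef_pos: [0.6308, -0.1003, 0.315]
orientation: [-3.136, -0.011, 1.573]
wrist_force: [-0.5, 0.6, 0.6]
gripper_width: 0.0867
grasp_force: 0.0
```

View pics/w23.png

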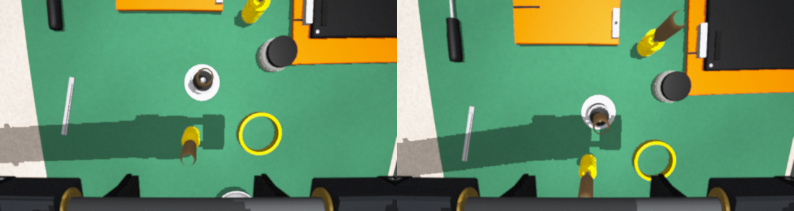

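The brush and holder are at about (327,126) in the first wrist view and (325,190) in the second. I'll extract them.

Run:
```python
from look import *
D=[np.load(f"w{i}.npy",allow_pickle=True).item() for i in(2,3)];B=[];F=[]
for i,(x0,y0,x1,y1) in((2,(290,90,365,170)),(3,(290,145,365,215))):
    im=cv2.imread(f"pics/w{i}.png");h=cv2.cvtColor(im,cv2.COLOR_BGR2HSV)
    k=np.zeros(im.shape[:2],bool);k[y0:y1,x0:x1]=1
    m=(cv2.inRange(h,(0,60,20),(22,255,200))>0)&k
    for b in blobs(m,15):print(i,"brown",b[1],b[2].round(1))
    m=((h[...,1]<60)&(h[...,2]>150)&k)
    b=max(blobs(m,15),key=lambda b:b[1][4]);pts=np.argwhere(b[3])[:,::-1].astype(np.float32);hull=cv2.convexHull(pts);e=cv2.fitEllipse(hull);F.append(e[0]);print(i,"foot",b[1],e)
print("foot plane",[plane(d,[f],.004).round(4) for d,f in zip(D,F)],"cross",cross(D[0],[F[0]],D[1],[F[1]]))
ims=[cv2.resize(cv2.imread(f"pics/w{i}.png")[a:a+75,290:365],(390,390),interpolation=cv2.INTER_CUBIC) for i,a in((2,90),(3,145))]
cv2.imwrite("pics/w23c.png",np.hstack(ims))
```

```text
2 brown [315 110  29  31 297] [326.6 129.3]
2 foot [ 297  103   58   60 1818] ((325.23431396484375, 132.60781860351562), (57.757747650146484, 59.717063903808594), 7.036430358886719)
3 brown [315 181  28  28 394] [327.2 191.9]
3 foot [ 297  152   57   55 1423] ((324.66876220703125, 179.7165069580078), (54.82025146484375, 56.44744873046875), 48.922508239746094)
foot plane [array([[ 0.6397, -0.0715,  0.004 ]]), array([[ 0.6395, -0.0711,  0.004 ]])] cross [[ 0.63966388 -0.07140757  0.0007713 ]]
```

View pics/w23c.png

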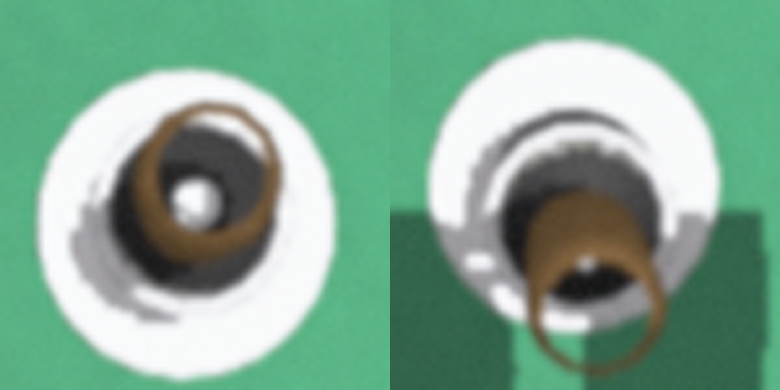

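The handle's top ring is at (331.4,121.2) in the first view and (329.1,203.5) in the second.

Run:
```python
from look import *
D=[np.load(f"w{i}.npy",allow_pickle=True).item() for i in(2,3)]
p=[[331.4,121.2]],[[329.1,203.5]]
print(cross(D[0],p[0],D[1],p[1]),[plane(d,q,.211).round(4) for d,q in zip(D,p)])
goal([.636,-.068,.30],tool(1.571,0))
```

```text
[[ 0.63993512 -0.07101444  0.21376178]] [array([[ 0.6405, -0.0708,  0.211 ]]), array([[ 0.6395, -0.0714,  0.211 ]])]
tcp [ 0.6308 -0.1002  0.3151] -> [ 0.636 -0.068  0.303] UNITS travel [ 0.26  1.61 -0.6 ] angular [-0.07 -0.04 -0.01]
```

```bash
python3 -m pendant '{"angular":[[-0.07,-0.04,0],[0,0,0],[0,0,0],[0,0,0],[0,0,0],[0,0,0],[0,0,0],[0,0,0],[0,0,0],[0,0,0]],"travel":[[0.23,0.73,0],[0.23,0.73,0],[0,0,-0.9],[0,0,-0.9],[0,0,-0.9],[0,0,-0.9],[0,0,-0.9],[0,0,-0.9],[0,0,-0.9],[0,0,-0.9]],"jaw":[0,0,0,0,0,0,0,0,0,0]}'
python3 -m pendant '{"angular":[[0,0,0],[0,0,0],[0,0,0],[0,0,0],[0,0,0],[0,0,0],[0,0,0],[0,0,0],[0,0,0],[0,0,0]],"travel":[[0,0,0],[0,0,0],[0,0,0],[0,0,0],[0,0,0],[0,0,0],[0,0,0],[0,0,0],[0,0,0],[0,0,0]],"jaw":[0,0,1,1,1,1,1,1,1,1]}'
python3 - <<'E'
from look import *
goal([.64,-.071,.168],tool(1.571,0))
E
```

```text
t: 43.3
eef_pos: [0.6403, -0.0682, 0.1706]
orientation: [3.141, -0.001, 1.576]
wrist_force: [-0.3, -0.5, -0.1]
gripper_width: 0.0873
grasp_force: 0.0
t: 44.3
eef_pos: [0.64, -0.0708, 0.1711]
orientation: [3.141, -0.0, 1.573]
wrist_force: [-0.0, -0.6, -0.4]
gripper_width: 0.0307
grasp_force: 0.0
tcp [ 0.64   -0.0708  0.1711] -> [ 0.64  -0.071  0.171] UNITS travel [ 0.   -0.01 -0.  ] angular [-0.    0.   -0.02]
```

```bash
python3 -m pendant '{"angular":[[0,0,0],[0,0,0],[0,0,0],[0,0,0],[0,0,0],[0,0,0],[0,0,0],[0,0,0],[0,0,0],[0,0,0]],"travel":[[0,0,0],[0,0,0],[0,0,0],[0,0,0],[0,0,0.5],[0,0,1],[0,0,1],[0,0,1],[0,0,1],[0,0,1]],"jaw":[1,1,1,1,1,1,1,1,1,1]}'
python3 -m pendant '{"angular":[[0,0,0],[0,0,0],[0,0,0],[0,0,0],[0,0,0],[0,0,0],[0,0,0],[0,0,0],[0,0,0],[0,0,0]],"travel":[[0,0,1],[0,0,1],[0,0,0],[0,0,0],[0,0,0],[0,0,0],[0,0,0],[0,0,0],[0,0,0],[0,0,0]],"jaw":[1,1,1,1,1,1,1,1,1,1]}'
python3 - <<'E'
from look import *
t,s=look("e");print(sensors.read_state()["joint_pos"].round(3))
a=cv2.resize(s["image"][110:310,220:500],(800,571));b=cv2.resize(t["image"][150:260,190:420],(800,383))
cv2.imwrite("pics/e1.png",cv2.resize(np.vstack([a,b]),(503,600)))
E
```

```text
t: 45.3
eef_pos: [0.64, -0.0707, 0.2827]
orientation: [3.14, -0.0, 1.573]
wrist_force: [0.7, -0.6, -0.9]
gripper_width: 0.0212
grasp_force: 30.0
t: 46.3
eef_pos: [0.64, -0.0708, 0.321]
orientation: [3.141, -0.0, 1.573]
wrist_force: [1.3, 0.4, -0.8]
gripper_width: 0.0212
grasp_force: 30.0
[ 0.787  0.459 -1.057  1.252  0.397  1.645 -0.188]
```

View pics/e1.png

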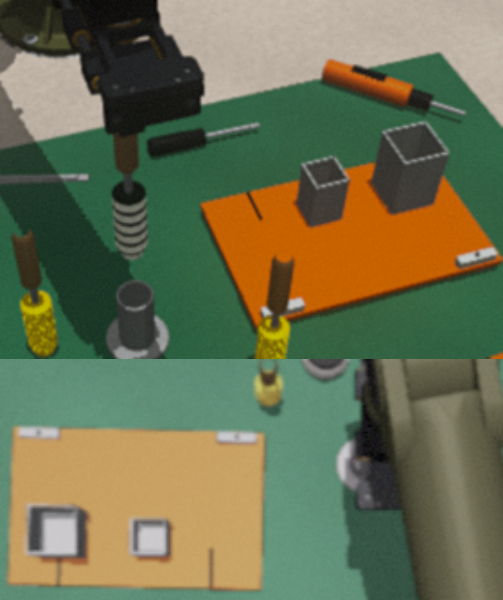

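The brush hangs free and upright above the holder (crop 130,215), and both cups are still standing (325,190) and (410,165). Moving over the small cup.

```bash
python3 -m pendant '{"angular":[[0,0,0],[0,0,0],[0,0,0],[0,0,0],[0,0,0],[0,0,0],[0,0,0],[0,0,0],[0,0,0],[0,0,0]],"travel":[[-0.35,0.96,0],[-0.35,0.96,0],[-0.35,0.96,0],[-0.35,0.96,0],[-0.35,0.96,0],[-0.35,0.96,0],[-0.35,0.96,0],[-0.35,0.96,0],[-0.35,0.96,0],[-0.35,0.96,0]],"jaw":[1,1,1,1,1,1,1,1,1,1]}'
python3 -m pendant '{"angular":[[0,0,0],[0,0,0],[0,0,0],[0,0,0],[0,0,0],[0,0,0],[0,0,0],[0,0,0],[0,0,0],[0,0,0]],"travel":[[-0.35,0.96,0],[-0.35,0.96,0],[-0.35,0.96,0],[-0.35,0.96,0],[0,0,0],[0,0,0],[0,0,0],[0,0,-0.6],[0,0,-0.6],[0,0,0]],"jaw":[1,1,1,1,1,1,1,1,1,1]}'
python3 - <<'E'
from look import *
goal([.541,.198,.2],tool(1.571,0))
t,s=look("f");w=vision.snapshot("wrist")
a=cv2.resize(s["image"][130:250,340:500],(800,600));cv2.imwrite("pics/f1.png",cv2.resize(np.hstack([cv2.resize(a,(533,400)),cv2.resize(w["image"][120:420,200:440],(320,400))]),None,fx=.9,fy=.9))
E
```

```text
t: 47.4
eef_pos: [0.5694, 0.1228, 0.3211]
orientation: [3.141, -0.0, 1.573]
wrist_force: [0.6, 0.8, -0.8]
gripper_width: 0.0211
grasp_force: 30.0
t: 48.4
eef_pos: [0.5413, 0.1965, 0.2945]
orientation: [-3.139, 0.001, 1.572]
wrist_force: [-1.4, 0.1, -0.9]
gripper_width: 0.0214
grasp_force: 30.0
tcp [0.5413 0.1965 0.2945] -> [0.541 0.198 0.203] UNITS travel [-0.01  0.07 -4.57] angular [ 0.01 -0.02 -0.01]
```

View pics/f1.png

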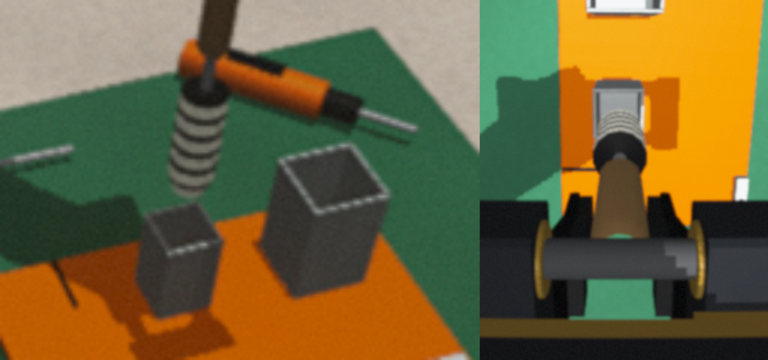

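In the scene crop the brush hangs above the small cup but looks tilted about the closing axis. The tip is at scene (403,194), the neck at (409,155). I'll triangulate it.

Run:
```python
from look import *
s=vision.snapshot("scene");w=vision.snapshot("wrist");st=sensors.read_state();print(st["eef_pos"])
x,y,z=st["eef_pos"]
print("vertical brush would be at",proj(s,[[x,y,z-.165],[x,y,z-.073],[x,y,z-.045],[x,y,z-.022]]).round(1).tolist(), proj(w,[[x,y,z-.165],[x,y,z-.073],[x,y,z-.045]]).round(1).tolist())
print(cross(s,[[403,193]],w,[[318,219]]),cross(s,[[409.3,155]],w,[[317,252]]))
# scene: where in plane x=.541
o,v=ray(s,[[403,194],[406,174],[409.3,155],[413,138]])
for a in v:print((o+a*(x-o[0])/a[0]).round(4))
```

```text
[0.54219939 0.19806993 0.297419  ]
vertical brush would be at [[403.9, 192.5], [409.9, 158.4], [411.9, 147.1], [413.6, 137.4]] [[316.7, 222.5], [316.9, 249.9], [317.0, 262.3]]
[[0.5419621  0.19895364 0.12920422]] [[0.54134012 0.19755789 0.23163675]]
[0.5422 0.1965 0.1284]
[0.5422 0.1954 0.1846]
[0.5422 0.1954 0.2336]
[0.5422 0.1971 0.2742]
```

The brush is vertical after all, with the tip within 2 mm of the target. Descending.

```bash
python3 -m pendant '{"angular":[[0,0,0],[0,0,0],[0,0,0],[0,0,0],[0,0,0],[0,0,0],[0,0,0],[0,0,0],[0,0,0],[0,0,0]],"travel":[[-0.05,0,-0.5],[0,0,-0.5],[0,0,-0.5],[0,0,-0.5],[0,0,-0.5],[0,0,-0.5],[0,0,-0.5],[0,0,-0.5],[0,0,-0.5],[0,0,0]],"jaw":[1,1,1,1,1,1,1,1,1,1]}'
python3 -m pendant '{"angular":[[0,0,0],[0,0,0],[0,0,0],[0,0,0],[0,0,0],[0,0,0],[0,0,0],[0,0,0],[0,0,0],[0,0,0]],"travel":[[0,0,-0.2],[0,0,-0.2],[0,0,-0.2],[0,0,-0.1],[0,0,0],[0,0,0],[0,0,0],[0,0,0],[0,0,0],[0,0,0]],"jaw":[1,1,1,1,1,1,1,1,1,1]}'
```

```text
t: 49.65
eef_pos: [0.5403, 0.1975, 0.2054]
orientation: [-3.14, 0.001, 1.573]
wrist_force: [0.3, -0.1, -1.0]
gripper_width: 0.0208
grasp_force: 30.0
t: 50.65
eef_pos: [0.5411, 0.198, 0.1932]
orientation: [3.141, -0.0, 1.573]
wrist_force: [-0.4, -0.2, -0.1]
gripper_width: 0.0213
grasp_force: 30.0
```

```bash
python3 -m pendant '{"angular":[[0,0,0],[0,0,0],[0,0,0],[0,0,0],[0,0,0],[0,0,0],[0,0,0],[0,0,0],[0,0,0],[0,0,0]],"travel":[[0,0,-0.1],[0,0,-0.05],[0,0,-0.05],[0,0,-0.05],[0,0,0],[0,0,0],[0,0,0],[0,0,0],[0,0,0],[0,0,0]],"jaw":[1,1,1,1,1,1,1,1,1,1]}'
```

```text
t: 51.65
eef_pos: [0.5414, 0.1984, 0.189]
orientation: [3.14, -0.0, 1.573]
wrist_force: [-0.8, -0.6, 5.5]
gripper_width: 0.021
grasp_force: 30.0
```

```bash
python3 -m pendant '{"angular":[[0,0,0],[0,0,0],[0,0,0],[0,0,0],[0,0,0],[0,0,0],[0,0,0],[0,0,0],[0,0,0],[0,0,0]],"travel":[[0,0,0.5],[0,0,0.5],[0,0,0.5],[0,0,0.5],[0,0,0.5],[0,0,0.3],[0,0,0],[0,0,0],[0,0,0],[0,0,0]],"jaw":[1,1,1,1,1,1,1,1,1,1]}'
python3 -m pendant '{"angular":[[0,0,0],[0,0,0],[0,0,0],[0,0,0],[0,0,0],[0,0,0],[0,0,0],[0,0,0],[0,0,0],[0,0,0]],"travel":[[0,0,-0.5],[0,0,-0.5],[0,0,-0.5],[0,0,-0.5],[0,0,-0.5],[0,0,-0.15],[0,0,-0.1],[0,0,-0.05],[0,0,0],[0,0,0]],"jaw":[1,1,1,1,1,1,1,1,1,1]}'
```

```text
t: 52.65
eef_pos: [0.5408, 0.1978, 0.2436]
orientation: [-3.141, 0.0, 1.573]
wrist_force: [0.4, -0.0, -0.9]
gripper_width: 0.021
grasp_force: 30.0
t: 53.65
eef_pos: [0.5413, 0.1984, 0.189]
orientation: [3.14, -0.0, 1.573]
wrist_force: [-1.3, 0.6, 5.3]
gripper_width: 0.0206
grasp_force: 30.0
```

```bash
python3 -m pendant '{"angular":[[0,0,0],[0,0,0],[0,0,0],[0,0,0],[0,0,0],[0,0,0],[0,0,0],[0,0,0],[0,0,0],[0,0,0]],"travel":[[0,0,0.5],[0,0,0.6],[0,0,0.7],[0,0,0.8],[0,0,0.8],[0,0,0.8],[0,0,0.8],[0,0,0.8],[0,0,0.2],[0,0,0]],"jaw":[1,1,1,1,1,1,1,1,1,1]}'
python3 -m pendant '{"angular":[[0,0,0],[0,0,0],[0,0,0],[0,0,0],[0,0,0],[0,0,0],[0,0,0],[0,0,0],[0,0,0],[0,0,0]],"travel":[[0.05,0.8,0.1],[0.05,0.8,0],[0.05,0.8,0],[0.05,0.8,0],[0.05,0.8,0],[0.05,0.8,0],[0,0.9,0],[0,0,0],[0,0,0],[0,0,0]],"jaw":[1,1,1,1,1,1,1,1,1,1]}'
python3 - <<'E'
from look import *
goal([.547,.312,.186],tool(1.571,0))
t,s=look("g");w=vision.snapshot("wrist")
a=cv2.resize(s["image"][130:250,340:500],(533,400));cv2.imwrite("pics/g1.png",cv2.resize(np.hstack([a,cv2.resize(w["image"][120:420,200:440],(320,400))]),None,fx=.9,fy=.9))
E
```

```text
t: 54.65
eef_pos: [0.5413, 0.1983, 0.3088]
orientation: [3.14, -0.0, 1.573]
wrist_force: [1.0, 0.6, -0.7]
gripper_width: 0.021
grasp_force: 30.0
t: 55.65
eef_pos: [0.5474, 0.3107, 0.3096]
orientation: [3.141, 0.001, 1.572]
wrist_force: [-0.9, 0.8, -0.9]
gripper_width: 0.0211
grasp_force: 30.0
tcp [0.5474 0.3107 0.3096] -> [0.547 0.312 0.189] UNITS travel [-0.02  0.06 -6.03] angular [ 0.01  0.   -0.01]
```

View pics/g1.png

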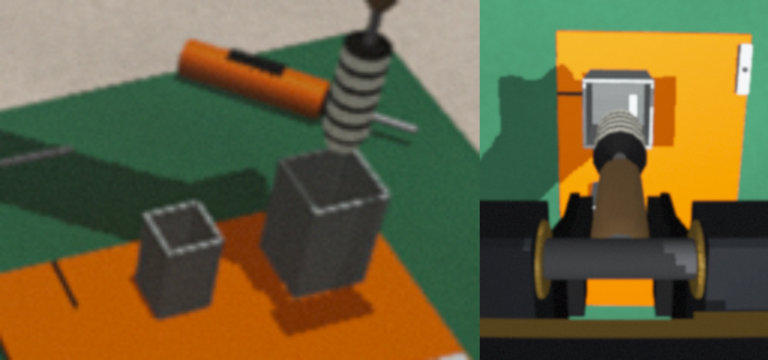

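The brush is over the large cup, and the small cup at crop (182,255) has not moved. Descending, same strokes.

```bash
python3 -m pendant '{"angular":[[0,0,0],[0,0,0],[0,0,0],[0,0,0],[0,0,0],[0,0,0],[0,0,0],[0,0,0],[0,0,0],[0,0,0]],"travel":[[0,0,-0.6],[0,0,-0.6],[0,0,-0.6],[0,0,-0.6],[0,0,-0.6],[0,0,-0.6],[0,0,-0.6],[0,0,-0.6],[0,0,-0.4],[0,0,0]],"jaw":[1,1,1,1,1,1,1,1,1,1]}'
python3 -m pendant '{"angular":[[0,0,0],[0,0,0],[0,0,0],[0,0,0],[0,0,0],[0,0,0],[0,0,0],[0,0,0],[0,0,0],[0,0,0]],"travel":[[0,0,-0.4],[0,0,-0.2],[0,0,-0.15],[0,0,-0.1],[0,0,0],[0,0,0],[0,0,0],[0,0,0],[0,0,0],[0,0,0]],"jaw":[1,1,1,1,1,1,1,1,1,1]}'
```

```text
t: 56.8
eef_pos: [0.5466, 0.3115, 0.2046]
orientation: [-3.14, 0.001, 1.573]
wrist_force: [1.2, -0.5, -0.5]
gripper_width: 0.0209
grasp_force: 30.0
t: 57.8
eef_pos: [0.547, 0.312, 0.1891]
orientation: [3.141, -0.0, 1.573]
wrist_force: [-0.1, -0.6, -0.5]
gripper_width: 0.0212
grasp_force: 30.0
```

Not quite touching yet. Pressing a little further.

```bash
python3 -m pendant '{"angular":[[0,0,0],[0,0,0],[0,0,0],[0,0,0],[0,0,0],[0,0,0],[0,0,0],[0,0,0],[0,0,0],[0,0,0]],"travel":[[0,0,-0.05],[0,0,-0.03],[0,0,0],[0,0,0],[0,0,0],[0,0,0],[0,0,0],[0,0,0],[0,0,0],[0,0,0]],"jaw":[1,1,1,1,1,1,1,1,1,1]}'
```

```text
t: 58.8
eef_pos: [0.5475, 0.3127, 0.189]
orientation: [3.139, -0.001, 1.573]
wrist_force: [-1.1, -0.4, 5.5]
gripper_width: 0.0209
grasp_force: 30.0
```

```bash
python3 -m pendant '{"angular":[[0,0,0],[0,0,0],[0,0,0],[0,0,0],[0,0,0],[0,0,0],[0,0,0],[0,0,0],[0,0,0],[0,0,0]],"travel":[[0,0,0.6],[0,0,0.7],[0,0,0.7],[0,0,0.7],[0,0,0.7],[0,0,0.4],[0,0,0],[0,0,0],[0,0,0],[0,0,0]],"jaw":[1,1,1,1,1,1,1,1,1,1]}'
python3 -m pendant '{"angular":[[0,0,0],[0,0,0],[0,0,0],[0,0,0],[0,0,0],[0,0,0],[0,0,0],[0,0,0],[0,0,0],[0,0,0]],"travel":[[0,0,-0.6],[0,0,-0.7],[0,0,-0.7],[0,0,-0.7],[0,0,-0.7],[0,0,-0.2],[0,0,-0.15],[0,0,-0.05],[0,0,0],[0,0,0]],"jaw":[1,1,1,1,1,1,1,1,1,1]}'
```

```text
t: 59.8
eef_pos: [0.5468, 0.3117, 0.2627]
orientation: [-3.141, 0.001, 1.573]
wrist_force: [-0.4, 0.7, -0.4]
gripper_width: 0.021
grasp_force: 30.0
t: 60.8
eef_pos: [0.5472, 0.3128, 0.189]
orientation: [3.14, -0.001, 1.574]
wrist_force: [-1.5, -0.3, 5.9]
gripper_width: 0.021
grasp_force: 30.0
```

```bash
python3 -m pendant '{"angular":[[0,0,0],[0,0,0],[0,0,0],[0,0,0],[0,0,0],[0,0,0],[0,0,0],[0,0,0],[0,0,0],[0,0,0]],"travel":[[0,0,0.6],[0,0,0.8],[0,0,0.8],[0,0,0.8],[0,0,0.8],[0,0,0.8],[0,0,0.8],[0,0,0.8],[0,0,0.6],[0,0,0]],"jaw":[1,1,1,1,1,1,1,1,1,1]}'
python3 -m pendant '{"angular":[[0,0,0],[0,0,0],[0,0,0],[0,0,0],[0,0,0],[0,0,0],[0,0,0],[0,0,0],[0,0,0],[0,0,0]],"travel":[[0.23,-0.96,0],[0.23,-0.96,0],[0.23,-0.96,0],[0.23,-0.96,0],[0.23,-0.96,0],[0.23,-0.96,0],[0.23,-0.96,0],[0.23,-0.96,0],[0.23,-0.96,0],[0.23,-0.96,0]],"jaw":[1,1,1,1,1,1,1,1,1,1]}'
python3 -m pendant '{"angular":[[0,0,0],[0,0,0],[0,0,0],[0,0,0],[0,0,0],[0,0,0],[0,0,0],[0,0,0],[0,0,0],[0,0,0]],"travel":[[0.23,-0.96,0],[0.23,-0.96,0],[0.23,-0.96,0],[0.23,-0.96,0],[0.23,-0.96,0],[0.23,-0.96,0],[0.23,-0.96,0],[0.23,-0.96,0],[0.23,-0.96,0],[0.23,-0.5,0]],"jaw":[1,1,1,1,1,1,1,1,1,1]}'
python3 - <<'E'
from look import *
import time
st=sensors.read_state();goal([.64,-.0708,.168],tool(1.573,0))
x,y,z=st["eef_pos"];s=vision.snapshot("scene")
h=cv2.cvtColor(s["image"],cv2.COLOR_BGR2HSV)
p=proj(s,[[x,y,z-.165],[x,y,z-.073]]);print("expected tip/top bristle",p.round(1).tolist())
c=p.mean(0).astype(int);cv2.imwrite("pics/h1.png",cv2.resize(s["image"][c[1]-40:c[1]+80,c[0]-60:c[0]+60],(600,600)));print(c)
E
```

```text
t: 61.8
eef_pos: [0.5475, 0.3128, 0.3256]
orientation: [3.139, -0.002, 1.573]
wrist_force: [-0.1, -0.2, -0.4]
gripper_width: 0.0208
grasp_force: 30.0
t: 62.8
eef_pos: [0.5929, 0.119, 0.3227]
orientation: [-3.141, 0.0, 1.573]
wrist_force: [0.3, 0.2, -0.8]
gripper_width: 0.0206
grasp_force: 30.0
t: 63.8
eef_pos: [0.6395, -0.066, 0.3232]
orientation: [3.141, 0.001, 1.57]
wrist_force: [0.0, -0.6, -0.6]
gripper_width: 0.0208
grasp_force: 30.0
tcp [ 0.6395 -0.066   0.3232] -> [ 0.64   -0.0708  0.171 ] UNITS travel [ 0.02 -0.24 -7.61] angular [0.   0.   0.02]
expected tip/top bristle [[296.4, 248.9], [294.6, 214.0]]
[295 231]
```

View pics/h1.png

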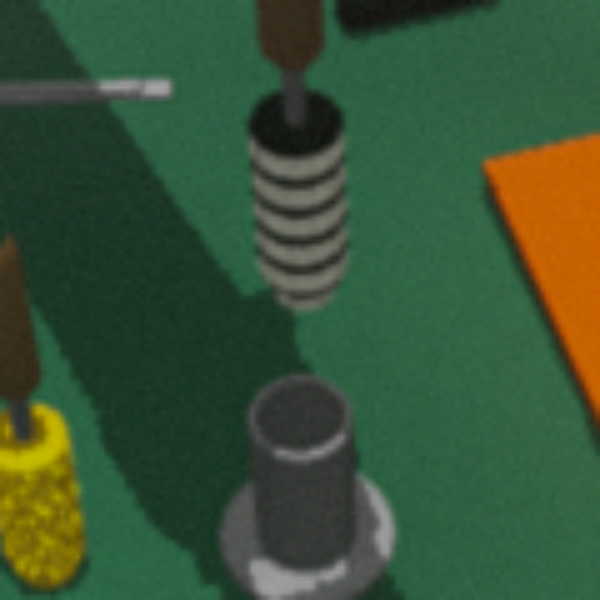

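The brush hangs vertical, its tip at crop (305,305), above the holder mouth at (300,415). Lowering it into the holder.

```bash
python3 -m pendant '{"angular":[[0,0,0.02],[0,0,0],[0,0,0],[0,0,0],[0,0,0],[0,0,0],[0,0,0],[0,0,0],[0,0,0],[0,0,0]],"travel":[[0.02,-0.12,0],[0,-0.12,0],[0,0,0],[0,0,-0.5],[0,0,-0.5],[0,0,-0.6],[0,0,-0.6],[0,0,-0.5],[0,0,-0.5],[0,0,0]],"jaw":[1,1,1,1,1,1,1,1,1,1]}'
python3 - <<'E'
from look import *
goal([.64,-.0708,.168],tool(1.573,0))
E
```

```text
t: 64.85
eef_pos: [0.6386, -0.0679, 0.2576]
orientation: [-3.139, -0.0, 1.576]
wrist_force: [-0.1, -0.1, -0.0]
gripper_width: 0.021
grasp_force: 30.0
tcp [ 0.6386 -0.0679  0.2576] -> [ 0.64   -0.0708  0.171 ] UNITS travel [ 0.07 -0.14 -4.33] angular [-0.   -0.01 -0.02]
```

```bash
python3 -m pendant '{"angular":[[0,0,0],[0,0,0],[0,0,0],[0,0,0],[0,0,0],[0,0,0],[0,0,0],[0,0,0],[0,0,0],[0,0,0]],"travel":[[0,0,0],[0,0,0],[0,0,0],[0,0,0],[0,0,-0.3],[0,0,-0.3],[0,0,-0.3],[0,0,0],[0,0,0],[0,0,0]],"jaw":[1,1,1,1,1,1,1,1,1,1]}'
python3 - <<'E'
from look import *
goal([.64,-.0708,.168],tool(1.573,0))
E
```

```text
t: 65.85
eef_pos: [0.6395, -0.0676, 0.2417]
orientation: [3.141, -0.0, 1.576]
wrist_force: [0.5, -0.1, 0.1]
gripper_width: 0.0211
grasp_force: 30.0
tcp [ 0.6395 -0.0676  0.2417] -> [ 0.64   -0.0708  0.171 ] UNITS travel [ 0.02 -0.16 -3.53] angular [-0.    0.01 -0.02]
```

```bash
python3 -m pendant '{"angular":[[0,0,0],[0,0,0],[0,0,0],[0,0,0],[0,0,0],[0,0,0],[0,0,0],[0,0,0],[0,0,0],[0,0,0]],"travel":[[0.02,-0.16,0],[0,0,0],[0,0,-0.5],[0,0,-0.5],[0,0,-0.5],[0,0,-0.5],[0,0,-0.5],[0,0,-0.5],[0,0,0],[0,0,0]],"jaw":[1,1,1,1,1,1,1,1,1,1]}'
python3 -m pendant '{"angular":[[0,0,0],[0,0,0],[0,0,0],[0,0,0],[0,0,0],[0,0,0],[0,0,0],[0,0,0],[0,0,0],[0,0,0]],"travel":[[0,0,-0.2],[0,0,-0.15],[0,0,-0.1],[0,0,0],[0,0,0],[0,0,0],[0,0,0],[0,0,0],[0,0,0],[0,0,0]],"jaw":[1,1,1,1,1,1,1,1,1,1]}'
```

```text
t: 66.85
eef_pos: [0.6398, -0.0707, 0.1813]
orientation: [3.141, -0.0, 1.576]
wrist_force: [-0.4, -1.0, -0.4]
gripper_width: 0.0205
grasp_force: 30.0
t: 67.85
eef_pos: [0.6398, -0.0708, 0.1725]
orientation: [3.141, -0.0, 1.576]
wrist_force: [0.0, 1.2, -1.3]
gripper_width: 0.0207
grasp_force: 30.0
```

Now 1.5 mm further down, release, and straight up.

```bash
python3 -m pendant '{"angular":[[0,0,0],[0,0,0],[0,0,0],[0,0,0],[0,0,0],[0,0,0],[0,0,0],[0,0,0],[0,0,0],[0,0,0]],"travel":[[0,0,-0.06],[0,0,0],[0,0,0],[0,0,0],[0,0,0],[0,0,0],[0,0,0],[0,0,0],[0,0,0],[0,0,0]],"jaw":[1,1,1,0,0,0,0,0,0,0]}'
python3 -m pendant '{"angular":[[0,0,0],[0,0,0],[0,0,0],[0,0,0],[0,0,0],[0,0,0],[0,0,0],[0,0,0],[0,0,0],[0,0,0]],"travel":[[0,0,0.5],[0,0,0.8],[0,0,0.8],[0,0,0.8],[0,0,0.8],[0,0,0.8],[0,0,1],[0,0,1],[0,0,1],[0,0,0]],"jaw":[0,0,0,0,0,0,0,0,0,0]}'
python3 -m pendant '{"angular":[[0,0,0],[0,0,0],[0,0,0],[0,0,0],[0,0,0],[0,0,0],[0,0,0],[0,0,0],[0,0,0],[0,0,0]],"travel":[[-1,-1,0],[-1,-1,0],[-1,-1,0],[-1,-1,0],[-1,-1,0],[-1,-1,0],[-1,-1,0],[-1,-1,0],[0,-1,0],[0,0,0]],"jaw":[0,0,0,0,0,0,0,0,0,0]}'
python3 - <<'E'
from look import *
t,s=look("z")
a=s["image"][100:340,200:540];b=cv2.resize(t["image"][140:280,160:500],None,fx=1,fy=1)
cv2.imwrite("pics/z1.png",cv2.resize(np.vstack([a,b]),(536,600)))
E
```

```text
t: 68.85
eef_pos: [0.6398, -0.0708, 0.1713]
orientation: [3.141, -0.0, 1.576]
wrist_force: [-0.6, -0.1, -0.3]
gripper_width: 0.069
grasp_force: 0.0
t: 69.85
eef_pos: [0.6411, -0.0702, 0.3251]
orientation: [3.136, -0.0, 1.576]
wrist_force: [0.1, -0.1, -0.1]
gripper_width: 0.087
grasp_force: 0.0
t: 70.85
eef_pos: [0.4781, -0.2546, 0.3206]
orientation: [-3.141, 0.0, 1.57]
wrist_force: [-0.5, -0.7, 0.5]
gripper_width: 0.0873
grasp_force: 0.0
```

View pics/z1.png

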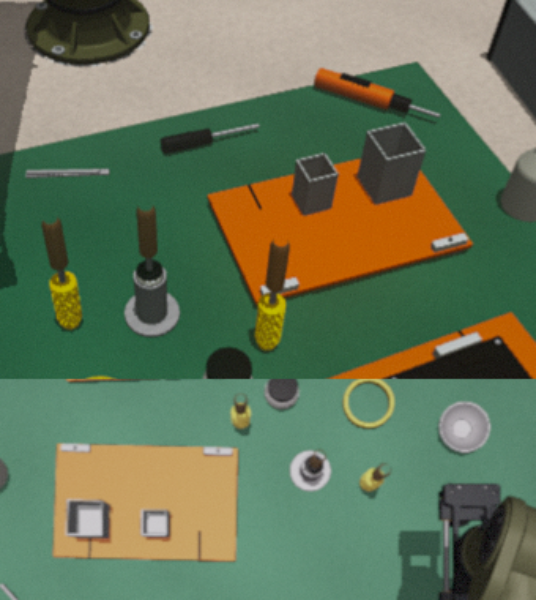

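The final picture shows both cups upright on the pallet at (315,185) and (392,160), the brush back in its holder at (150,270), and everything else in place. Handing in.

```bash
python3 -c "
from rig import finish_job; print(finish_job())"
```

```text
the job is handed in; nothing more can be done
None
```

The small and large cups (no medium cup was there) stand upright on the pallet, each scrubbed twice to the floor, small first; the brush is back in its holder, bristles down, and the job was handed in at about 71 s of the 210 s limit.

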